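# Spread the snap ring over the spindle stub

### The job

Take the reverse-action snap ring pliers out of the oak block by their handles, set the closed tips between the two ears of the large snap ring on the cork pad, and squeeze the handles so that the ring is spread well open on the tips. Lift the spread ring off the pad and slide it, level, down over the upright spindle stub until it lies at the groove just above the pulley's hub, without pressing hard on the hub. Finish there while still holding: keep the pliers squeezed and the ring spread, so it can be checked before anyone lets it close; leave the small ring and everything else on the bench where it is.

Things in the scene. Friction and masses are not known exactly. Their poses are not given: they have to be found in the camera images.
- pliers: Reverse-action snap ring pliers, steel, 152 mm long, 0.14 kg, upright in the oak block's slot, handles up. Origin midway between the ends of the shut tips; z up along the pliers, y the way tips and handles part, x along the pivot, 70 mm above the tip ends. Each half keeps its side: squeezing the handles PARTS the tips. It belongs to the +y half, so it tilts as they part
- pliers_grip (a point): Between the handles, 130 mm above the tip ends: grip here, closing along the pliers' y. Sleeves 16 mm thick (x), from 101 to 152 mm above the tip ends, splayed 0.16 rad going up: at rest 56 mm wide over their outsides here and 63 mm at the tops; squeezed to the stop 25 mm here
- pliers_half (a joint): Angle by which the pliers' halves have been squeezed (rad): 0 at rest (tips shut), 0.51 at the built-in stop, which keeps the ring from being overstretched. A spring opens the handles: some 7 N a handle starts it, some 20 N holds the stop with the ring on. Squeezed 2 to 4 mm past first touch, the pliers can be carried with the tips nearly shut
- pliers_tips (a point): Midway between the tip ends at rest (the pliers' origin). Two serrated blades, shut 7 mm wide together along y (1 mm more per mm of squeeze), 5 mm along x, 3.8 mm long below the broader jaws (8 mm along x, 17 mm along y together), whose lower face is a shoulder that rests on the ring's ears. At the stop the blades' outer faces are 42 mm apart
- tool_block: Oak block, 70 x 110 x 62 mm, fixed, origin at the centre of its underside. A slot 11 x 36 mm (x, y) through its middle holds the pliers' jaws; the pliers' lap joint (16 x 30 mm, 58 mm above the tip ends) rests on its top, tips 4 mm off the bench: lift straight up 65 mm. Two dop sticks stand 20 mm out of its top, 42 mm from the slot along y
- ring: The large snap ring: an open steel C, inner 33 mm, outer 43 mm diameter at rest, 4 mm thick, 25 g, flat on the cork pad (pad top 4 mm above the bench). Origin at the C's centre on its underside, z up, x out through the gap; it stays with the ring's back. Two ears run out along x from the C's ends to 36 mm from the centre; the pliers' tips belong between them at x = 28 mm
- ring_mid (a point): Point on the large ring's underside, 3 mm from its origin towards the ears: the middle of the opening when the ring is fully spread (the opening then takes a shaft of about 38 mm)
- ring_end_l (a point): Inner face of one ear of the large ring where a tip bears (x = 28 mm, y = +10 mm at rest, half way up its thickness). The faces close in slowly outwards (26 mm apart at x = 18 mm, 17 mm at x = 33 mm) and end in small inward nibs, 13 mm apart, from x = 33.5 mm on
- ring_end_r (a point): The same point on the other ear (y = -10 mm at rest); the distance between the two points is 20 mm at rest, about 42 mm fully spread (some 5 N at each ear); just touching the shaft all round it is 30 mm
- spindle: Spindle cartridge of the polisher, fixed upright on its 130 x 130 mm foot: bearing housing, 86 mm V-pulley (top 73 mm above the bench) with a 50 mm hub whose flat top is 80 mm above the bench, and the 35 mm steel stub axle rising from it to 99.5 mm, its end chamfered 2.5 mm. The groove, 6.5 mm wide and 32 mm in diameter, runs round the stub directly on top of the hub. Origin at the centre of the foot's underside, z up along the axle
- ring_seat (a point): Point on the stub's axis at the height of the hub's flat top (80 mm above the bench), where the ring's underside belongs: the groove's lower edge
- stub_top (a point): Centre of the stub's upper end, 99.5 mm above the bench
- small_ring: A smaller snap ring, 26 mm outer diameter, also on the cork pad: not wanted, leave it. Origin at its centre
- glass_plate: Glass plate, 90 x 110 x 6 mm, bystander, origin under its centre
- opal_slice: Opal slice, 24 mm across, 4.5 mm thick, on the glass plate, bystander
- dop_jig: Brass dop transfer jig, 40 x 120 mm, 31 mm high, bystander
- pewter_weight: Round pewter weight with a knob, 52 mm across, 50 mm high, bystander
- wax_spoon: Wax warmer spoon with a wooden handle, 180 mm long, up to 15 mm high, bystander
- polish_jar: Round jar of polish, 54 mm across, 58 mm high, bystander
Things that resemble listed ones, but are neither listed nor needed, are in the scene too. There is more than one size of the pliers; the job needs the larger.

How it is judged:
By the outcome, as a careful person would: the job done as asked, in the order asked, and still so for the second after the job is handed in, while the arm keeps its last pose, push and grip.
It also fails if it takes over 67 s, if anything falls off the work surface, if the arm or the gripper's body presses on something with over 40 N, if the wrist force passes 120 N, or if a joint passes its speed limit or range.

### The arm

A 6-joint arm with a two-finger parallel gripper is mounted at the origin on the work surface. World frame = base frame: x ahead of the robot, y to its left, z up, the work surface at z = 0. Lengths are in m, angles in rad, forces in N, time in s.
With the tool pointing down it reaches from about 0.375 to 0.975 m from the base axis. Payload 3.8 kg.
Tool frame: the origin (TCP) lies midway between the tips of the shut fingers; the grasp point (between the pads) lies 19 mm behind it; x points along the fingers, y is the direction in which the jaws open and shut, and the axes are right-handed (so a half turn about x gives the same grasp; the last joint's range is limited). The gripper opens to 88 mm and grips with 3 to 60 N. Pads are 18 mm wide; open, the fingers measure 123 mm over their backs; the gripper's body (75 mm by 187 mm) begins 45 mm behind the grasp point.
Start: joints at [1.205, 0.264, 1.604, -0, 1.274, -0.037], TCP at [0.218, 0.639, 0.239] pointing down, gripper open.
Joint ranges: [-2.63, 2.63], [-0.94, 2.18], [0.31, 2.57], [-1.31, 4.45], [0, 2.66], [-2.55, 2.55]. Speed limits (rad/s): [2.57, 2.57, 3.14, 3.14, 3.14, 3.14].

### API

Orientations are given as a rotation vector (axis times angle).
In Python, from cell import manip, inverse_kinematics, cams, order gives the robot as it stands. Calls block until the motion is done:
- manip.move_pose(position, orientation): joint-space move of the TCP to a pose.
- manip.move_linear(position, rate=0.15, rot=None): straight line of the TCP; rot=None keeps the orientation; rate is the mean speed in m/s.
- manip.set_joints(angles): joint-space move.
- manip.set_gripper(opening, force=None): finger opening in m; force is the grip in N (None keeps the last); returns when the fingers have stopped.
- manip.dwell(seconds).
- inverse_kinematics(position, orientation): joint angles nearest the present ones, or None.
- manip.state(): the state.
- cams.capture(name): name is "scene" or "side" or "wrist"; returns a dict with "image" (480x640x3 uint8, blue, green, red), "z_map" (480x640 float32, m along the optical axis (not along the pixel's ray), 0 where there is no reading), "intrinsics" (3x3 intrinsics, pixels), "k1" (the pictures are not rectified: a ray, as slopes to the right and down, at radius r is drawn at 1 + k1 r^2 times it, then the intrinsics apply), "position" and "orientation" of the camera in the world; the wrist camera has in their place "T_tool_cam" (4x4, takes a point from camera to tool coordinates, whose origin is the TCP and whose axes are the tool frame's). Camera axes: x right, y down, z forward; pixel columns grow to the right and rows downward; lengths in m; the calibration is good to about 2 mm. A picture is of the moment at which its call begins: read the wrist's pose just before it.
A pose or a line that the arm cannot do raises manip.IKError and nothing moves.
- order.close_job(): hands the job in, once; it reports no verdict.
The state is a dict: "clock": time; "joint_pos": joint angles; "joint_velocities": joint speeds; "tau": joint torques, N m; "tool_pos": TCP position; "tcp_rot": TCP orientation; "contact_force": force on the tool from outside, world axes, zero at the start; "moment": the same for the moment, N m; "gripper_width": finger opening in m.
Only numpy, scipy, OpenCV 4.12 (cv2) and the standard library are available. Lean on these libraries where they do the work, as an engineer would, in place of code of your own. Each camera call takes 0.05 s, during which the arm holds its last target.

## Working session

There is one attempt and no reset: what is moved stays moved. The work goes in short steps, each a Python script; the robot and the scene stay as the last script left them, time stands still between calls to the robot, and variables do not carry over. Pictures are saved under pics/ and viewed, and the job is handed in when it is done.

```bash
ls; mkdir -p pics; python3 - <<'E'
from cell import manip, cams
import cv2, numpy as np
print(manip.state())
for n in ["scene","side","wrist"]:
    c=cams.capture(n)
    cv2.imwrite(f"pics/{n}0.png",c["image"])
    np.savez(f"{n}0.npz",**c)
    print(n,{k:v for k,v in c.items() if k not in("image","z_map")})
E
```

```text
pics
{'clock': 0.0, 'joint_pos': array([ 1.20510518e+00,  2.64754347e-01,  1.60533959e+00, -1.26264247e-05,
        1.27370605e+00, -3.68918961e-02]), 'joint_velocities': array([ 0.00047612, -0.00106875, -0.00049454,  0.00156876,  0.0002897 ,
        0.0001862 ]), 'tau': array([-3.43904772e-03, -5.02107525e+01, -3.56875241e+01,  7.27676181e-02,
        2.94010167e-02, -2.14239290e-04]), 'tool_pos': array([0.21771242, 0.63818731, 0.23740578]), 'tcp_rot': array([ 0.25633327,  1.55578149, -0.25974712]), 'contact_force': array([-0.19023934,  0.03611307, -0.29251868]), 'moment': array([-0.03399912,  0.0207124 ,  0.01252934]), 'gripper_width': 0.08803907778794601}
scene {'intrinsics': array([[497.50955565,   0.        , 318.77872155],
       [  0.        , 497.50955565, 240.258806  ],
       [  0.        ,   0.        ,   1.        ]]), 'k1': 0.04395835300891462, 'position': array([0.98612103, 0.42903581, 0.75213182]), 'orientation': array([-1.03108758, -2.50466534,  0.96977676])}
side {'intrinsics': array([[517.28718195,   0.        , 319.04485158],
       [  0.        , 517.28718195, 243.17232963],
       [  0.        ,   0.        ,   1.        ]]), 'k1': -0.06817682421065387, 'position': array([ 0.20775265, -0.63104382,  0.57418781]), 'orientation': array([-2.06966446,  0.54028006, -0.31663239])}
wrist {'intrinsics': array([[394.3905947 ,   0.        , 312.78995273],
       [  0.        , 394.3905947 , 236.28556136],
       [  0.        ,   0.        ,   1.        ]]), 'k1': -0.051829440780523, 'T_tool_cam': array([[ 1.10948226e-03, -3.02802036e-01,  9.53052830e-01,
        -1.46079378e-01],
       [ 9.99998865e-01, -6.35728365e-04, -1.36611613e-03,
        -1.83577559e-04],
       [ 1.01954546e-03,  9.53053264e-01,  3.02800987e-01,
        -7.94351259e-02],
       [ 0.00000000e+00,  0.00000000e+00,  0.00000000e+00,
         1.00000000e+00]])}
```

View pics/scene0.png

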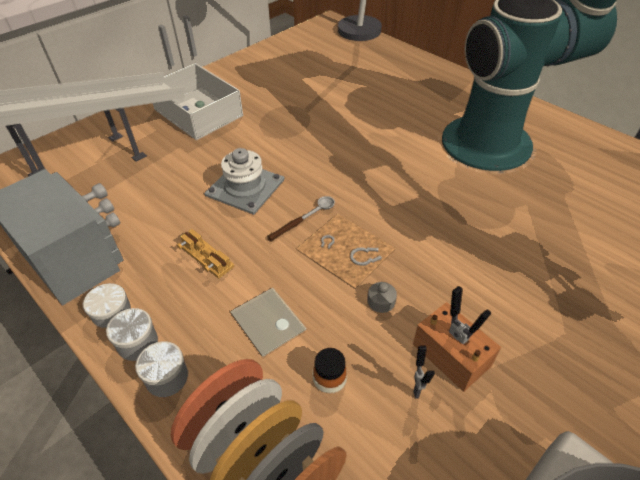

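View pics/side0.png

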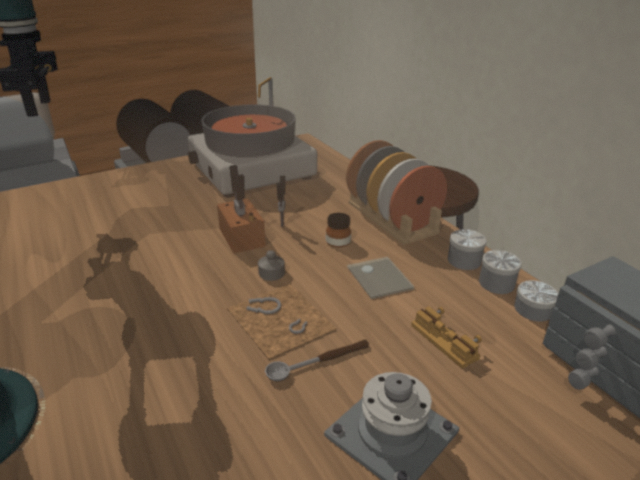

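View pics/wrist0.png

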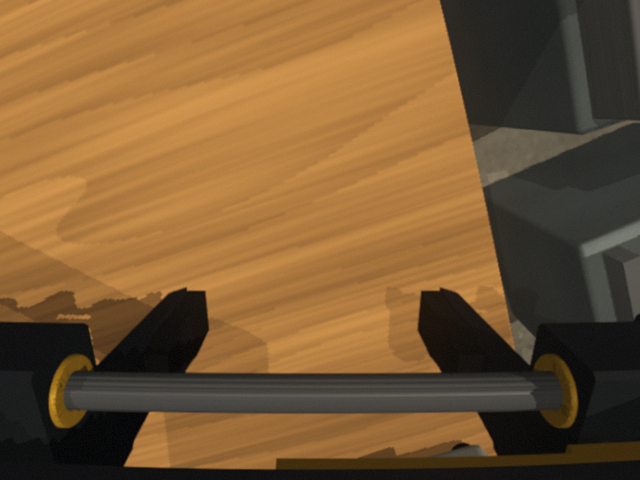

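The scene picture shows two pliers. The pair in the oak block has handles at (456,300) and (481,321). A smaller pair stands by itself at (421,372). The cork pad holds the large ring at (365,256) and the small ring at (327,241), and the spindle is at (242,180). The pair in the oak block is the one described, so I'll enlarge to confirm.

```bash
cat > h.py <<'E'
import numpy as np, cv2
from scipy.spatial.transform import Rotation as R
def campose(c, tool=None):
    T=np.eye(4)
    if "T_tool_cam" in c:
        T[:3,:3]=R.from_rotvec(tool[1]).as_matrix(); T[:3,3]=tool[0]; return T@c["T_tool_cam"]
    T[:3,:3]=R.from_rotvec(c["orientation"]).as_matrix(); T[:3,3]=c["position"]; return T
def rays(c,uv):
    K=c["intrinsics"]; k=float(c["k1"]); uv=np.atleast_2d(np.array(uv,float))
    s=cv2.undistortPoints(uv.reshape(-1,1,2),K,np.array([k,0,0,0,0.]),None,None,None).reshape(-1,2) if 0 else None
    d=np.c_[(uv[:,0]-K[0,2])/K[0,0],(uv[:,1]-K[1,2])/K[1,1]]
    x=d.copy()
    for _ in range(30): x=d/(1+k*(x**2).sum(1,keepdims=True))
    return np.c_[x,np.ones(len(x))]
def at_depth(c,uv,T):
    uv=np.atleast_2d(uv); z=c["z_map"][np.round(uv[:,1]).astype(int),np.round(uv[:,0]).astype(int)]
    return (rays(c,uv)*z[:,None])@T[:3,:3].T+T[:3,3]
def at_plane(c,uv,T,h):
    d=rays(c,uv)@T[:3,:3].T; o=T[:3,3]; return o+d*((h-o[2])/d[:,2])[:,None]
def cloud(c,T):
    v,u=np.mgrid[0:480,0:640]; uv=np.c_[u.ravel(),v.ravel()]
    z=c["z_map"].ravel(); P=(rays(c,uv)*z[:,None])@T[:3,:3].T+T[:3,3]
    P[z<=0]=np.nan
    return P.reshape(480,640,3)
def proj(c,P,T):
    P=np.atleast_2d(P); q=(P-T[:3,3])@T[:3,:3]; x=q[:,:2]/q[:,2:]
    x=x*(1+float(c["k1"])*(x**2).sum(1,keepdims=True)); K=c["intrinsics"]
    return np.c_[x[:,0]*K[0,0]+K[0,2],x[:,1]*K[1,1]+K[1,2]]
def crop(img,u0,v0,u1,v1,s,name):
    cv2.imwrite(name,cv2.resize(img[v0:v1,u0:u1],None,fx=s,fy=s,interpolation=cv2.INTER_CUBIC))
def load(f): return dict(np.load(f))
def grab(n,name):
    from cell import manip,cams
    s=manip.state(); c=cams.capture(n); np.savez(name+".npz",tp=s["tool_pos"],tr=s["tcp_rot"],**c); cv2.imwrite("pics/"+name+".png",c["image"])
    return c,campose(c,(s["tool_pos"],s["tcp_rot"])),s
E
python3 - <<'E'
from h import *
c=load("scene0.npz");s=load("side0.npz")
crop(c["image"],380,270,520,410,5,"pics/s_blk.png")
crop(c["image"],290,200,410,300,6,"pics/s_pad.png")
crop(s["image"],190,140,350,260,5,"pics/d_blk.png")
Tc=campose(c);Ts=campose(s)
P=cloud(c,Tc);Q=cloud(s,Ts)
for n,uv in [("bench",(400,120)),("bench2",(300,180)),("stub",(240,154)),("ring",(365,262)),("pad",(345,235))]:
    print(n,P[uv[1],uv[0]])
for n,uv in [("bench",(200,350)),("stub",(399,385)),("pad",(280,320)),("blktop",(240,232))]: print(n,Q[uv[1],uv[0]])
E
```

```text
bench [ 0.07509742 -0.20858474  0.00266853]
bench2 [ 4.14607412e-01 -2.23474440e-01 -4.21998651e-05]
stub [ 0.52344072 -0.28528711  0.10046977]
ring [0.49622041 0.0484388  0.00809463]
pad [ 0.46887829 -0.03053389  0.0037553 ]
bench [ 0.34865117 -0.01205332 -0.00184033]
stub [ 0.51697882 -0.29553265  0.09776724]
pad [ 0.49155027 -0.00968446  0.00086805]
blktop [0.51796248 0.22553645 0.04606335]
```

View pics/s_blk.png

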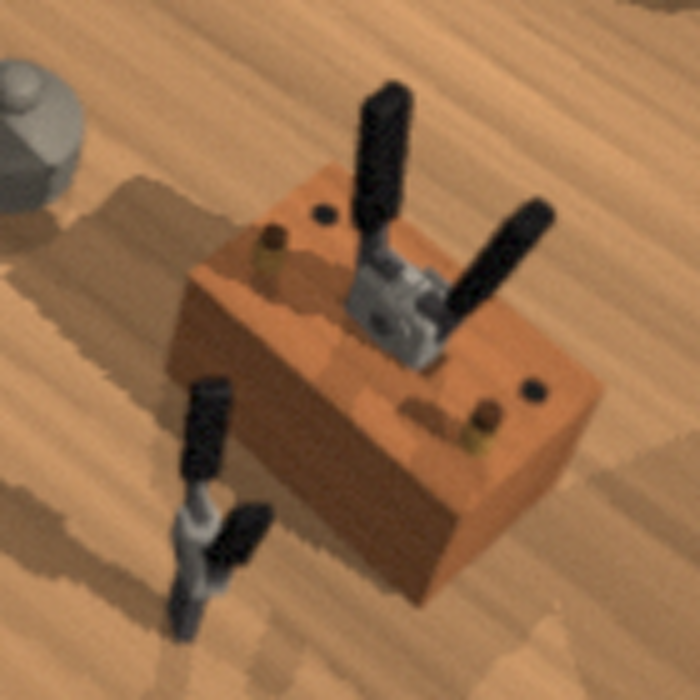

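View pics/s_pad.png

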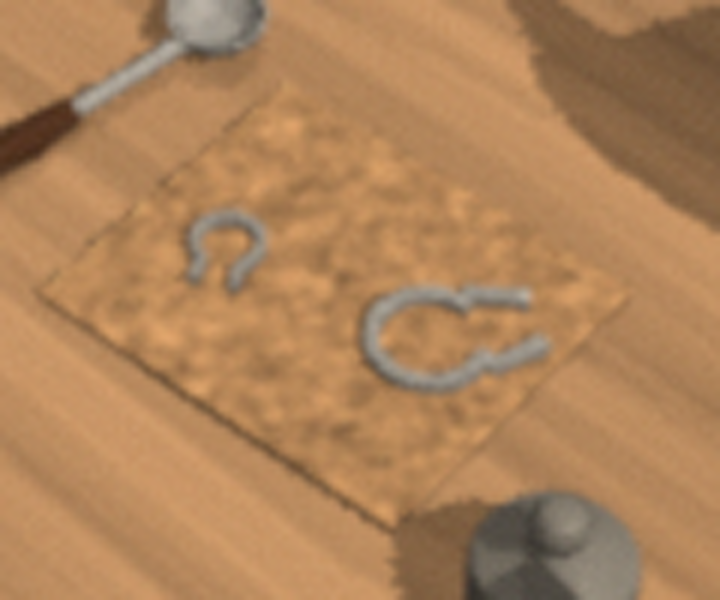

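View pics/d_blk.png

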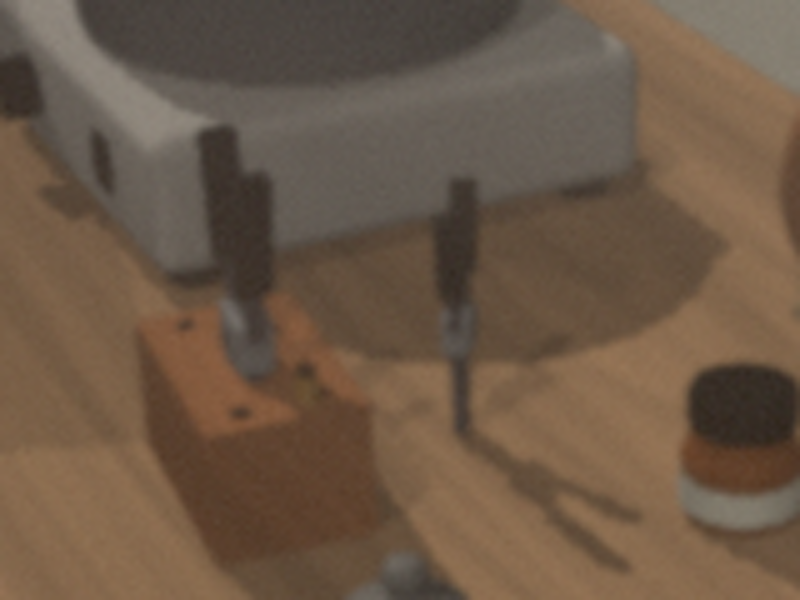

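```bash
python3 - <<'E'
from h import *
c=load("scene0.npz");s=load("side0.npz")
Tc=campose(c);Ts=campose(s)
B=at_plane(c,[(447,303),(418,324.4),(471.6,373),(500.6,347.6)],Tc,0.062); print("block",B,B.mean(0))
d=(B[3]+B[2]-B[0]-B[1]); print("yaw long",np.degrees(np.arctan2(d[1],d[0])), [np.linalg.norm(B[i]-B[(i+1)%4]) for i in range(4)])
r=at_plane(c,[(361.3,256.3),(378,249.5),(381.2,257.5)],Tc,0.008); print("ring",r)
e=(r[1]+r[2])/2-r[0]; print(np.degrees(np.arctan2(e[1],e[0])),np.linalg.norm(e))
def tops(cc,T,zlo,zhi,box):
    P=cloud(cc,T); m=(P[...,2]>zlo)&(P[...,2]<zhi)&(P[...,0]>box[0])&(P[...,0]<box[1])&(P[...,1]>box[2])&(P[...,1]<box[3]); return P[m]
for cc,T in((c,Tc),(s,Ts)):
    q=tops(cc,T,0.093,0.105,(0.4,0.65,-0.4,-0.2)); print("stub",len(q),np.median(q,0),q.min(0),q.max(0))
    q=tops(cc,T,0.1,0.18,(0.4,0.7,0.1,0.4)); print("handles",len(q),np.median(q,0),q.min(0),q.max(0))
    q=tops(cc,T,0.057,0.068,(0.4,0.7,0.1,0.4)); print("blktop",len(q),np.median(q,0),q.min(0),q.max(0))
E
```

```text
block [[0.50125189 0.2316617  0.062     ]
 [0.5686719  0.22356793 0.062     ]
 [0.57957249 0.33163752 0.062     ]
 [0.51162932 0.33866896 0.062     ]] [0.5402814  0.28138403 0.062     ]
yaw long 84.34998772908754 [np.float64(0.06790409822801168), np.float64(0.10861795877149527), np.float64(0.06830604263679177), np.float64(0.10750927026575575)]
ring [[0.49049248 0.03361825 0.008     ]
 [0.45409204 0.04509113 0.008     ]
 [0.46536422 0.06306669 0.008     ]]
146.37304499451736 0.03694703787080745
stub 161 [ 0.52339246 -0.28694024  0.09894418] [ 0.50390066 -0.30728416  0.09309821] [ 0.53876566 -0.27123809  0.10264516]
handles 671 [0.5458322  0.26889508 0.1265134 ] [0.52963484 0.2506223  0.10005574] [0.65585158 0.31117968 0.15938921]
blktop 2435 [0.55210047 0.28588827 0.06231485] [0.49933316 0.15092164 0.05700811] [0.69999934 0.33871446 0.06796551]
stub 504 [ 0.51706878 -0.29386197  0.09754321] [ 0.5018786  -0.31012033  0.09313439] [ 0.53747834 -0.27444559  0.10058466]
handles 448 [0.53992022 0.26401956 0.12692597] [0.52867732 0.24718847 0.10008855] [0.65571146 0.31386492 0.15606154]
blktop 777 [0.53393515 0.26899504 0.05992267] [0.50082944 0.14912835 0.05701844] [0.69992065 0.33875303 0.06786128]
```

```bash
cat >> h.py <<'E'
def down(phi):
    """tool x down, tool z along azimuth phi (deg)"""
    x=np.array([0,0,-1.]);a=np.radians(phi); z=np.array([np.cos(a),np.sin(a),0]); y=np.cross(z,x)
    return R.from_matrix(np.c_[x,y,z]).as_rotvec()
E
python3 - <<'E'
from h import *
from cell import manip, inverse_kinematics as ik
s=manip.state(); print(R.from_rotvec(s["tcp_rot"]).as_matrix())
np.set_printoptions(precision=3,suppress=True)
for n,p,phis in [("blk",(0.54,0.281,0.115),(174.35,-5.65)),("ring",(0.467,0.049,0.115),(146,-34)),("spin",(0.52,-0.29,0.2),(151,-29,120,180,60,240))]:
    for f in phis: print(n,f,ik(np.array(p),down(f)))
E
```

```text
[[-6.14218845e-04  3.22878738e-01  9.46440143e-01]
 [-1.62339179e-03  9.46438752e-01 -3.22879317e-01]
 [-9.99998494e-01 -1.73476172e-03 -5.71618248e-05]]
blk 174.35 [0.439 0.244 1.868 0.    1.029 2.108]
blk -5.65 [ 0.439  0.244  1.868 -0.     1.029 -1.033]
ring 146 [ 0.051 -0.011  2.156 -0.     0.997  2.216]
ring -34 [ 0.051 -0.011  2.156 -0.     0.997 -0.926]
spin 151 [-0.551  0.142  1.822  0.     1.177  1.526]
spin -29 [-0.551  0.142  1.822  0.     1.177 -1.615]
spin 120 [-0.551  0.142  1.822 -0.     1.177  2.067]
spin 180 [-0.551  0.142  1.822  0.     1.177  1.02 ]
spin 60 None
spin 240 [-0.551  0.142  1.822  0.     1.177 -0.027]
```

```bash
python3 - <<'E'
from h import *
from cell import manip
manip.move_pose(np.array([0.54,0.281,0.24]),down(174.35))
c,T,s=grab("wrist","w1"); print(s["tool_pos"],s["clock"])
P=cloud(c,T)
E
```

```text
[0.53978569 0.28150112 0.24000077] 2.0083
```

View pics/w1.png

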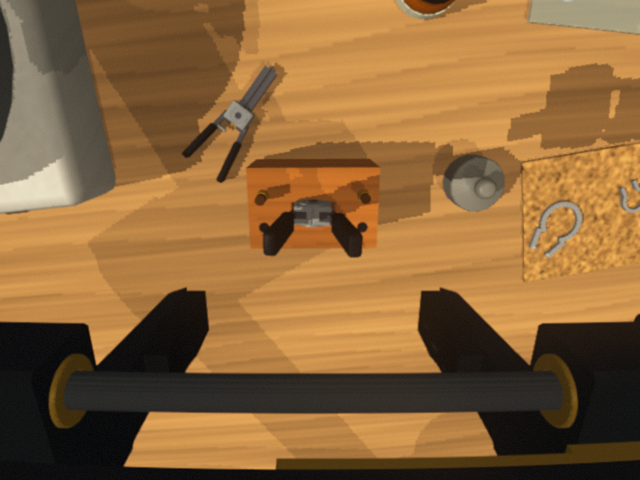

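```bash
python3 - <<'E'
from h import *
c=load("w1.npz"); T=campose(c,(c["tp"],c["tr"]))
crop(c["image"],230,140,400,270,4.5,"pics/w1c.png"); crop(c["image"],500,140,640,290,4,"pics/w1r.png")
P=cloud(c,T); q=P[(P[...,2]>0.14)&(P[...,2]<0.17)&(P[...,1]>0.2)&(P[...,1]<0.35)&(np.abs(P[...,0]-0.54)<.04)]; print(len(q),q.min(0),q.max(0),np.median(q,0))
for lo,hi in((.2,.281),(.281,.36)):
    w=q[(q[:,1]>lo)&(q[:,1]<hi)]; print(w.mean(0),w.min(0),w.max(0))
E
```

```text
1078 [0.52824459 0.25087755 0.14001281] [0.55014691 0.31279114 0.15917483] [0.54082625 0.2629241  0.15600425]
[0.53754293 0.25729238 0.15331298] [0.52824459 0.25087755 0.1400887 ] [0.54425807 0.26299973 0.15917483]
[0.54353113 0.30625658 0.15321404] [0.53386112 0.30070654 0.14001281] [0.55014691 0.31279114 0.15900436]
```

View pics/w1c.png

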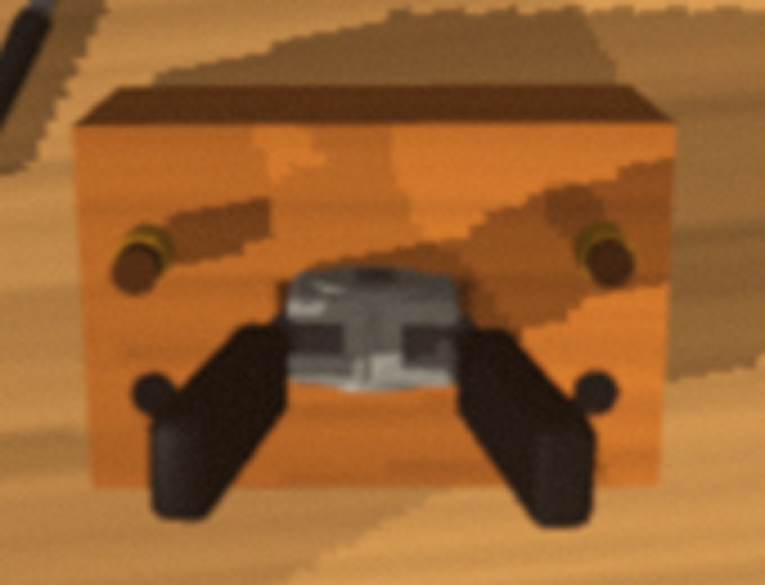

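View pics/w1r.png

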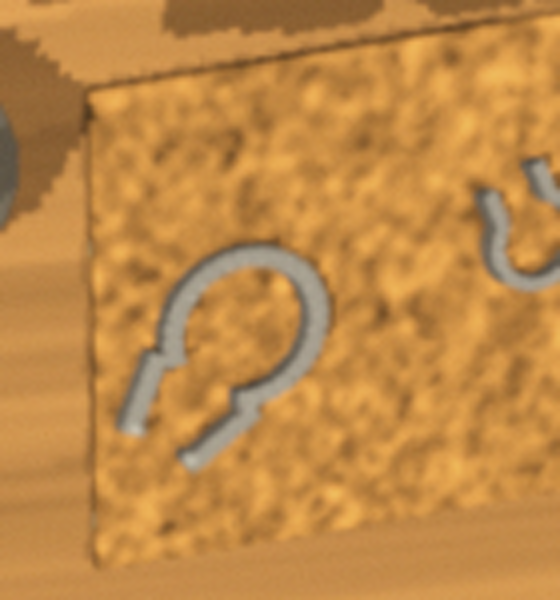

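The enlarged crop confirms it. The pliers in the oak block, with handle tops at wrist pixels (270,243) and (355,243), are the larger pair. The pair at (235,120) is smaller and lies outside the block. I'll grip now.

```bash
python3 - <<'E'
from h import *
from cell import manip
manip.move_linear(np.array([0.5403,0.2816,0.116]),rate=0.1,rot=down(173.8))
s0=manip.state(); print(s0["tool_pos"],s0["contact_force"])
for w in (0.060,0.057,0.055,0.053):
    manip.set_gripper(w,force=25); s=manip.state(); print(w,s["gripper_width"],s["contact_force"],s["moment"],s["clock"])
c,T,s=grab("wrist","w2")
E
```

```text
[0.54095901 0.28192262 0.11694391] [0.54208391 0.03352462 0.16388579]
0.06 0.05981765764838044 [-0.0940659  -0.27210572  0.97985675] [ 0.07157264  0.14802582 -0.01670566] 4.0333
0.057 0.05699529281551511 [-0.6715763  -0.37842605  5.79644575] [0.02128051 0.24662451 0.01466699] 4.2917
0.055 0.054964161464191495 [-0.47062089  0.42629538  6.41106794] [-0.022285    0.14740875  0.04088251] 4.5333
0.053 0.05294295583852622 [-0.81479737  0.30572019  6.86503964] [0.0186549  0.20505349 0.02455534] 4.775
```

View pics/w2.png

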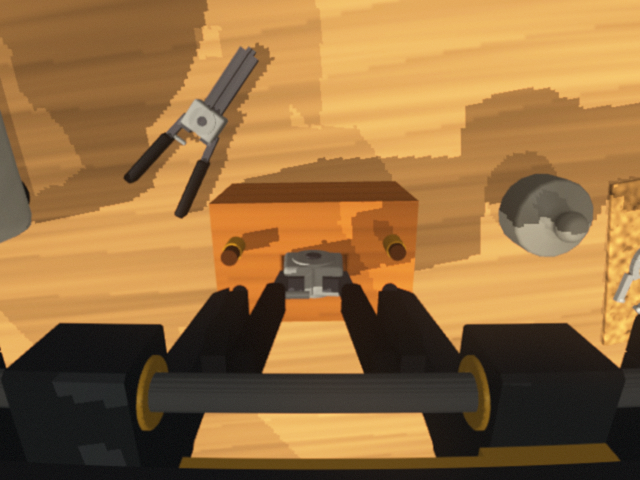

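```bash
python3 - <<'E'
from h import *
from cell import manip
p=manip.state()["tool_pos"]
manip.move_linear(np.array([p[0],p[1],0.125]),rate=0.05); s=manip.state(); print(s["contact_force"],s["gripper_width"])
manip.move_linear(np.array([p[0],p[1],0.20]),rate=0.1); s=manip.state(); print(s["contact_force"],s["moment"],s["gripper_width"],s["clock"])
grab("wrist","w3"); grab("scene","s3"); c,_,_=grab("side","d3")
i=cv2.imread("pics/s3.png"); crop(i,380,200,520,340,5,"pics/s3c.png"); crop(c["image"],170,80,330,240,4,"pics/d3c.png")
E
```

```text
[ 0.2144095  -0.02672687 -0.89676679] 0.05313962347317573
[-0.71217492  0.74897713 -1.84043782] [-0.04380803  0.17319441 -0.03344986] 0.05310711260948538 6.0583
```

View pics/w3.png

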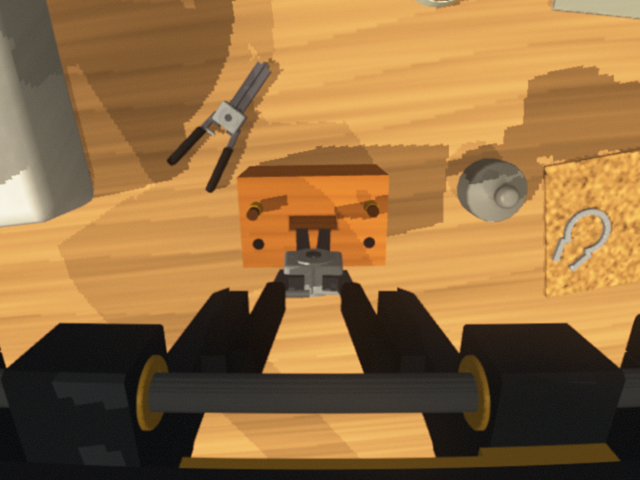

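View pics/s3c.png

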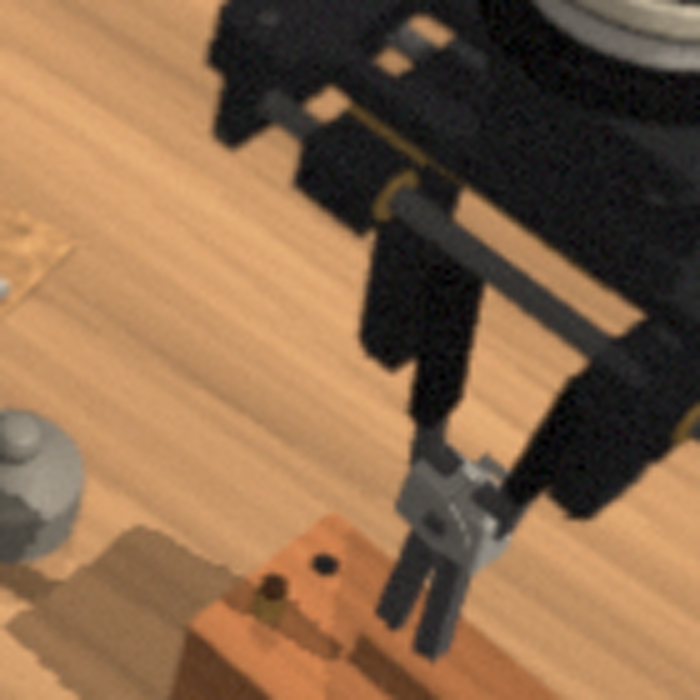

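View pics/d3c.png

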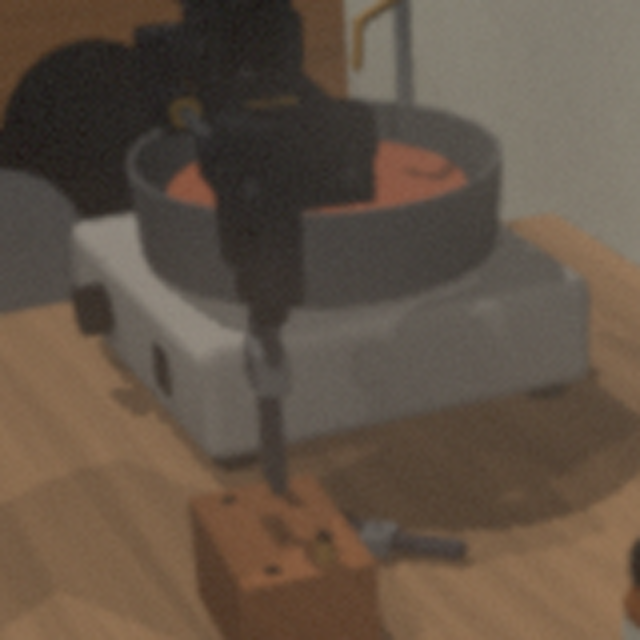

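```bash
python3 - <<'E'
from h import *
c=load("w3.npz"); T=campose(c,(c["tp"],c["tr"]))
print(c["tp"]); X=R.from_rotvec(c["tr"]).as_matrix()
for d in (0.107,0.111,0.113): print(d,proj(c,c["tp"]+X@np.array([[d,0.0055,0],[d,-0.0055,0],[d,0,0.0025],[d,0,-0.0025]]).T.T if 0 else (c["tp"]+(X@np.array([[d,0.0055,0],[d,-0.0055,0],[d,0,0.0025],[d,0,-0.0025]]).T).T),T))
crop(c["image"],260,200,370,310,6,"pics/w3c.png"); crop(c["image"],540,150,640,300,5,"pics/w3r.png")
# ring geometry from w1
E
```

```text
[0.54067527 0.28180154 0.19925748]
0.107 [[320.70352149 232.28594626]
 [304.32328426 232.30633348]
 [312.51806138 235.8433631 ]
 [312.50887228 228.7283865 ]]
0.111 [[320.58591926 230.55455046]
 [304.43806646 230.57461418]
 [312.51658726 234.06646007]
 [312.5075228  227.04269288]]
0.113 [[320.52835496 229.70714977]
 [304.49425092 229.72705548]
 [312.51586594 233.19672723]
 [312.50686256 226.21771846]]
```

View pics/w3c.png

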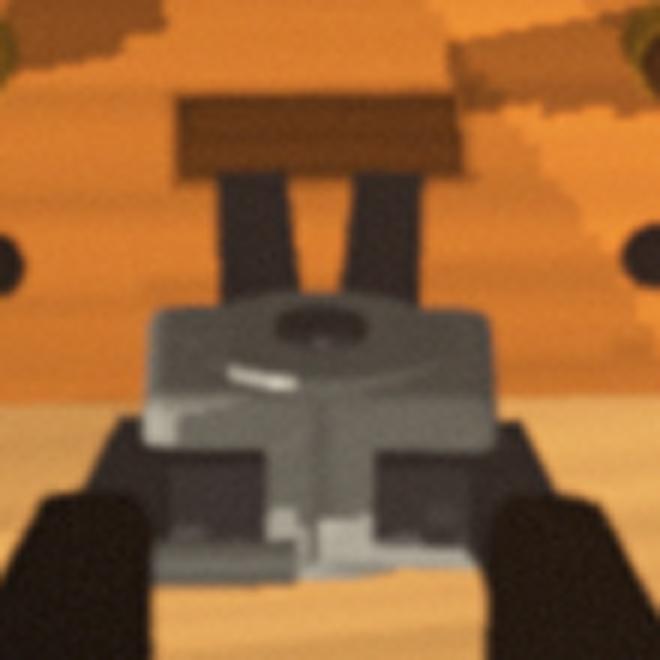

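```bash
python3 - <<'E'
from h import *
c=load("w1.npz"); T=campose(c,(c["tp"],c["tr"]))
pts=np.array([(248,328),(131,430),(192,465)])/4+[500,140]
r=at_plane(c,pts,T,0.008); print(r); e=(r[1]+r[2])/2-r[0]; print(np.degrees(np.arctan2(e[1],e[0])),np.linalg.norm(e))
E
```

```text
[[0.48734999 0.03173043 0.008     ]
 [0.46263574 0.06045574 0.008     ]
 [0.45117494 0.04329001 0.008     ]]
146.51103034472672 0.03650472342033287
```

```bash
python3 - <<'E'
from h import *
from cell import manip
manip.move_pose(np.array([0.4655,0.0482,0.20]),down(146.4))
manip.move_linear(np.array([0.4655,0.0482,0.15]),rate=0.1)
c,T,s=grab("wrist","w4"); print(s["tool_pos"],s["clock"],s["contact_force"])
crop(c["image"],240,120,400,280,4.5,"pics/w4c.png")
c,T,s=grab("scene","s4");crop(c["image"],310,190,430,290,6,"pics/s4c.png")
E
```

```text
[0.46580861 0.04854472 0.15004112] 7.825 [-0.0899612   0.00117335 -1.03927159]
```

View pics/w4c.png

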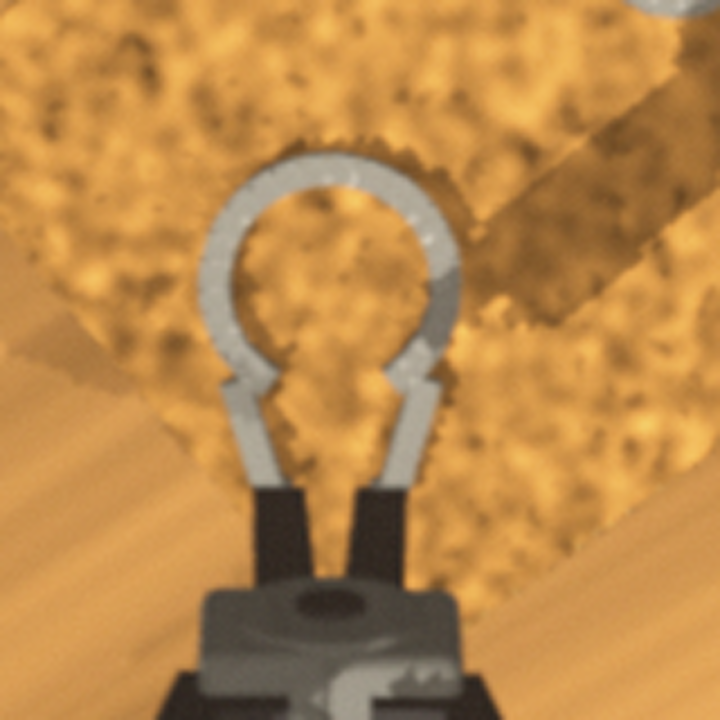

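View pics/s4c.png

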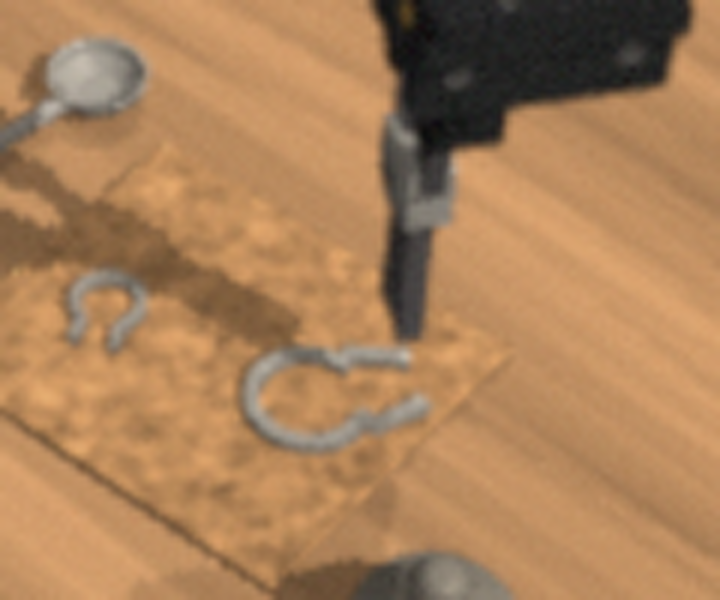

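```bash
python3 - <<'E'
from h import *
c=load("w4.npz"); T=campose(c,(c["tp"],c["tr"])); X=R.from_rotvec(c["tr"]).as_matrix()
r=at_plane(c,[(313.3,183.1),(240+198/4.5,183.1),(240+462/4.5,183.1),(240+330/4.5,120+152/4.5)],T,0.008); print(r); print((r-c["tp"])@X)
# tips: candidate depth 0.111..0.113
h=c["tp"][2]-0.112
print("tips",(at_plane(c,[(240+254/4.5,228.2),(240+408/4.5,228.2)],T,h)-c["tp"])@X,(at_plane(c,[(313.3,228.2)],T,h+0.0038)-c["tp"])@X)
P=cloud(c,T)
for uv in [(302,226),(302,220),(326,226),(302,238),(302,245)]: print(uv,(P[uv[1],uv[0]]-c["tp"])@X)
E
```

```text
[[0.48799442 0.03257688 0.008     ]
 [0.49994729 0.05052555 0.008     ]
 [0.47603055 0.01457067 0.008     ]
 [0.5057302  0.02076538 0.008     ]]
[[ 0.14203874  0.00103445 -0.0273274 ]
 [ 0.1420377  -0.02052998 -0.0273654 ]
 [ 0.14203979  0.0226529  -0.02731206]
 [ 0.14203685  0.00107232 -0.04863628]]
tips [[ 0.11199934 -0.01056057 -0.00164039]
 [ 0.11200048  0.01279643 -0.00160747]] [[ 0.1081998   0.00093386 -0.00275105]]
(302, 226) [ 0.14465851 -0.00765267  0.00629242]
(302, 220) [ 0.1455305  -0.0076324   0.00176023]
(326, 226) [0.14155291 0.01065588 0.00541518]
(302, 238) [ 0.08678324 -0.00613301 -0.00277196]
(302, 245) [ 0.07393681 -0.00581637 -0.00259324]
```

```bash
python3 - <<'E'
from h import *
from cell import manip
s=manip.state(); X=R.from_rotvec(s["tcp_rot"]).as_matrix(); p=s["tool_pos"]-0.0006*X[:,2]
manip.move_linear(np.array([p[0],p[1],0.121]),rate=0.08)
manip.dwell(0.15); s=manip.state(); f0=s["contact_force"]; print(s["tool_pos"],f0)
z=0.121
for i in range(10):
    z-=0.001; manip.move_linear(np.array([p[0],p[1],z]),rate=0.03); s=manip.state(); df=s["contact_force"]-f0; print(round(z,4),s["tool_pos"][2],df)
    if df[2]>1.5: break
print(s["clock"])
c,T,s=grab("wrist","w5");crop(c["image"],240,120,400,280,4.5,"pics/w5c.png")
c,T,s=grab("scene","s5");crop(c["image"],310,190,430,290,6,"pics/s5c.png")
E
```

```text
[0.46727209 0.0480547  0.12148264] [-0.14856887  0.14171703 -1.7563334 ]
0.12 0.1202148402822868 [0.57257766 1.00556863 0.52577598]
0.119 0.11893956618172581 [ 0.05491721 -0.17678718  0.57138624]
0.118 0.11788471775610593 [-0.55983475 -1.0884912   0.65003096]
0.117 0.11740987789294272 [-0.18837553  0.14103102  3.2495429 ]
9.5917
```

View pics/w5c.png

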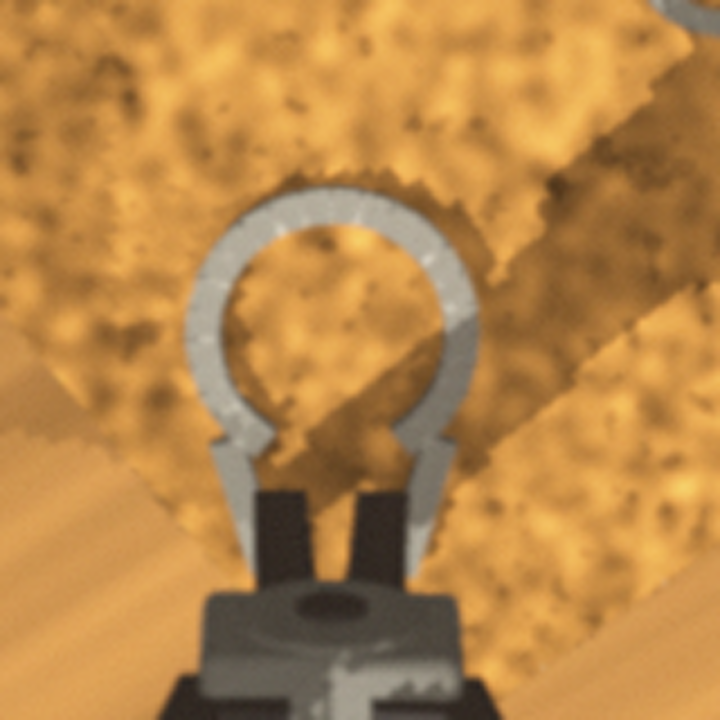

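View pics/s5c.png

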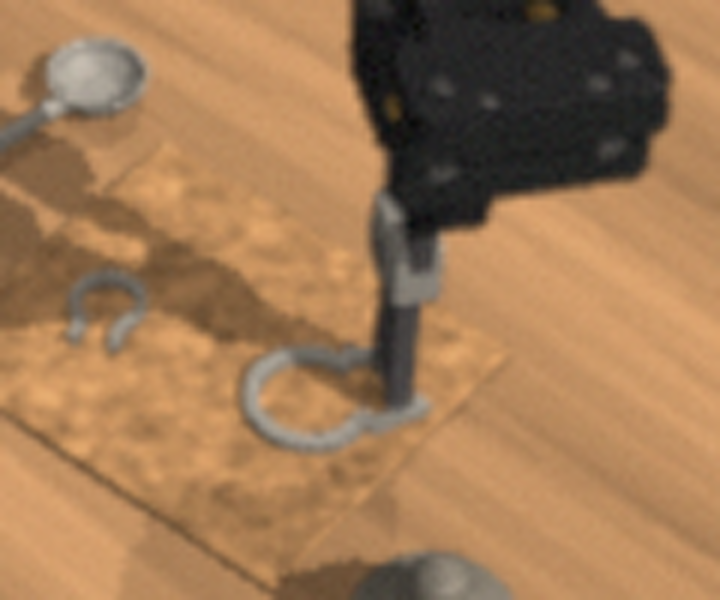

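```bash
python3 - <<'E'
from h import *
from cell import manip
s=manip.state(); X=R.from_rotvec(s["tcp_rot"]).as_matrix(); print(s["tool_pos"])
p=np.array([0.4663,0.0482,0.117])+0.0012*X[:,2]; p[2]=.119
q=manip.state()["tool_pos"].copy(); q[2]=.119
manip.move_linear(q,rate=0.03)
manip.move_linear(p,rate=0.03); manip.dwell(.2);s=manip.state(); print(p,s["tool_pos"],s["contact_force"])
p[2]=.117; manip.move_linear(p,rate=0.03); manip.dwell(.1);s=manip.state(); print(p,s["tool_pos"],s["contact_force"],R.from_rotvec(s["tcp_rot"]).as_matrix()[:,0],s["clock"])
c,T,s=grab("wrist","w6");crop(c["image"],240,120,400,280,4.5,"pics/w6c.png")
E
```

```text
[0.46718278 0.04804362 0.11739159]
[0.46530051 0.04886409 0.119     ] [0.46526773 0.04887323 0.11895732] [-0.70906339 -0.15959088 -1.30644004]
[0.46530051 0.04886409 0.117     ] [0.46572509 0.04889239 0.11738846] [ 0.28571635 -0.44591192  2.51154268] [ 8.51395711e-04  8.50129570e-05 -9.99999634e-01] 10.7417
```

View pics/w6c.png

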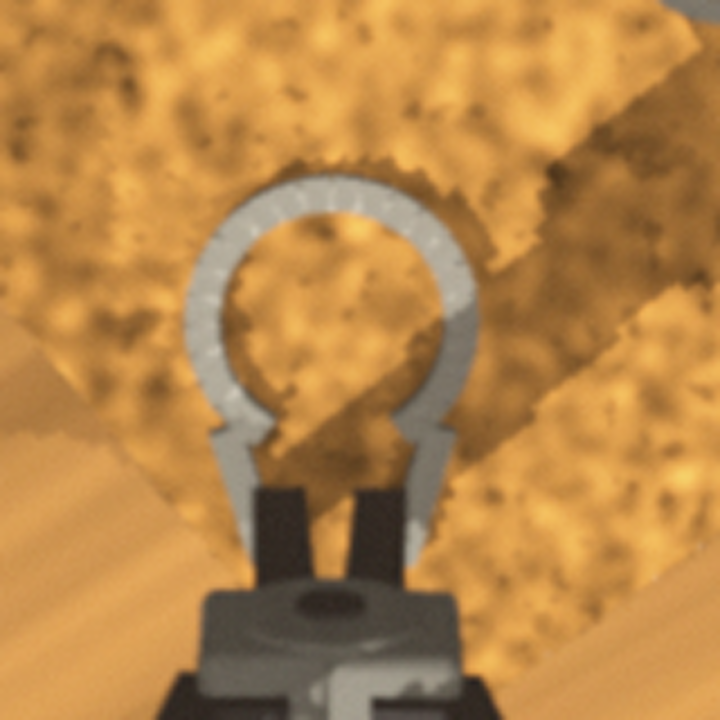

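```bash
cat > sq.py <<'E'
from h import *
from cell import manip
import sys
def squeeze(ws,p,force=30,lo=0.5,hi=4):
    p=np.array(p,float)
    for w in ws:
        manip.set_gripper(w,force=force)
        for k in range(4):
            s=manip.state(); fz=s["contact_force"][2]
            if fz>hi: p[2]+=0.0006
            elif fz<lo: p[2]-=0.0006
            else: break
            manip.move_linear(p,rate=0.03)
        s=manip.state(); print(round(w,4),round(s["gripper_width"],4),np.round(s["contact_force"],2),np.round(s["moment"],2),round(p[2],4),np.round(s["tool_pos"],4),round(s["clock"],2))
    return p
E
python3 - <<'E'
from sq import *
p=squeeze([.051,.049,.047,.044,.041],[0.4653,0.04886,0.117])
np.save("p.npy",p)
c,T,s=grab("wrist","w7");crop(c["image"],240,120,400,280,4.5,"pics/w7c.png")
E
```

```text
0.051 0.051 [-0.03 -0.73  3.  ] [-0.02  0.17 -0.01] 0.1176 [0.4653 0.0489 0.1176] 11.28
0.049 0.0492 [-0.21 -0.96  2.22] [-0.07  0.18  0.04] 0.1182 [0.465  0.0489 0.1179] 11.78
0.047 0.0473 [-0.27 -0.27  1.77] [-0.01  0.14 -0.03] 0.1182 [0.4652 0.0489 0.1181] 12.02
0.044 0.0441 [-0.2  -1.48  3.92] [-0.31  0.33  0.  ] 0.1182 [0.4653 0.0487 0.1183] 12.28
0.041 0.0413 [-0.25 -0.95  2.87] [-0.15  0.25 -0.02] 0.1188 [0.4652 0.0489 0.1186] 12.78
```

View pics/w7c.png

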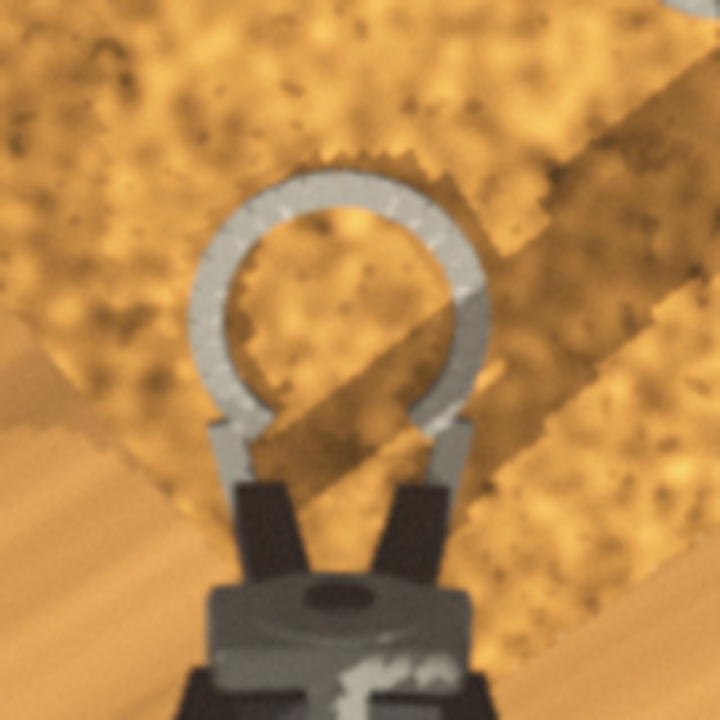

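```bash
python3 - <<'E'
from sq import *
p=np.load("p.npy")
p=squeeze([.038,.035,.032,.029,.027],p,force=32)
np.save("p.npy",p)
c,T,s=grab("wrist","w8");crop(c["image"],240,120,400,280,4.5,"pics/w8c.png")
c,T,s=grab("scene","s8");crop(c["image"],310,190,430,290,6,"pics/s8c.png")
E
```

```text
0.038 0.0376 [-0.77  0.79  0.59] [0.06 0.17 0.01] 0.1188 [0.4654 0.0491 0.1188] 13.59
0.035 0.0353 [-1.56 -1.5   1.54] [-0.31  0.46  0.03] 0.1188 [0.4652 0.0487 0.1189] 13.85
0.032 0.0321 [-2.6  -3.14  3.29] [-0.67  0.66  0.05] 0.1188 [0.4652 0.0485 0.1189] 14.11
0.029 0.029 [-0.12  0.18  1.96] [0.11 0.19 0.04] 0.1188 [0.4657 0.0491 0.119 ] 14.87
0.027 0.0272 [-1.4  -0.08  3.28] [-0.16  0.29 -0.  ] 0.1188 [0.4653 0.0488 0.1189] 15.11
```

View pics/w8c.png

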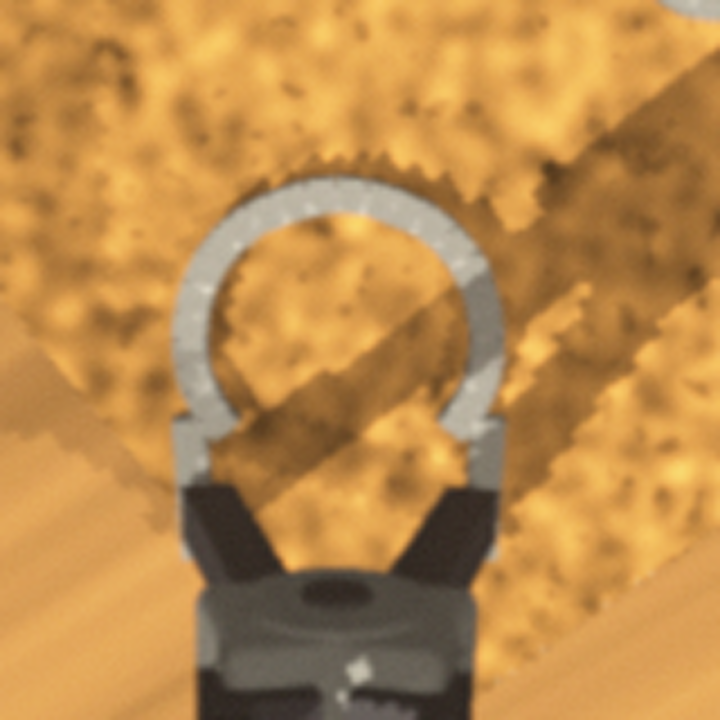

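View pics/s8c.png

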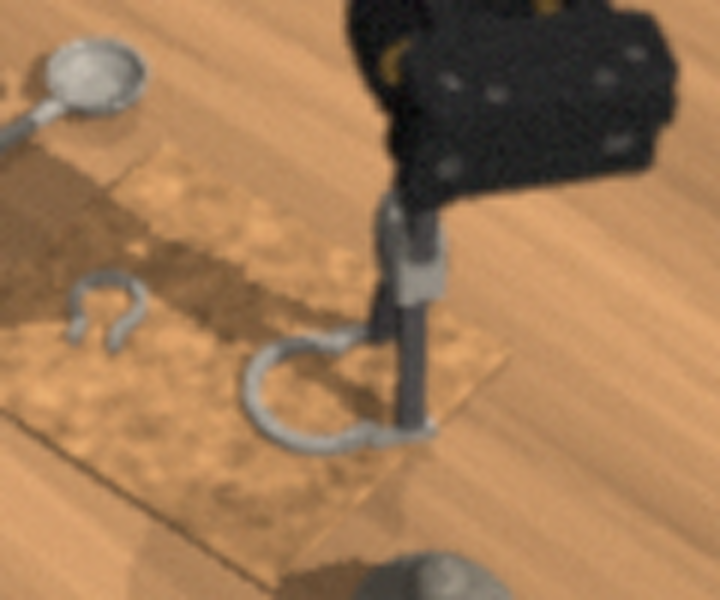

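```bash
python3 - <<'E'
from sq import *
p=np.load("p.npy")
p=squeeze([.0255,.024,.022],p,force=35)
np.save("p.npy",p)
manip.dwell(.2); f=manip.state()["contact_force"]
p[2]+=.004; manip.move_linear(p,rate=0.02); s=manip.state(); print(s["contact_force"],s["gripper_width"])
p[2]+=.026; manip.move_linear(p,rate=0.04); manip.dwell(.2); s=manip.state(); print(s["contact_force"],s["moment"],s["gripper_width"],s["tool_pos"],s["clock"])
np.save("p.npy",p)
c,T,s=grab("wrist","w9");crop(c["image"],240,120,400,280,4.5,"pics/w9c.png")
c,T,s=grab("scene","s9");crop(c["image"],310,170,430,270,6,"pics/s9c.png")
c,T,s=grab("side","d9");crop(c["image"],220,220,340,320,6,"pics/d9c.png")
E
```

```text
0.0255 0.026 [ 0.22 -0.69  2.24] [ 0.1   0.18 -0.03] 0.1188 [0.4655 0.049  0.1189] 15.93
0.024 0.0251 [ 0.24 -0.46  1.04] [ 0.06  0.18 -0.  ] 0.1188 [0.4654 0.0489 0.1189] 16.15
0.022 0.0251 [-0.58  0.25  2.41] [ 0.07  0.17 -0.01] 0.1188 [0.4654 0.0489 0.1189] 16.37
[-0.46504551 -0.11343688 -2.12603836] 0.025100738791227834
[ 0.0549613   1.25189292 -2.44469924] [ 0.06984764  0.15861549 -0.01787406] 0.02509018128671935 [0.46502062 0.04884406 0.14844948] 17.9167
```

View pics/w9c.png

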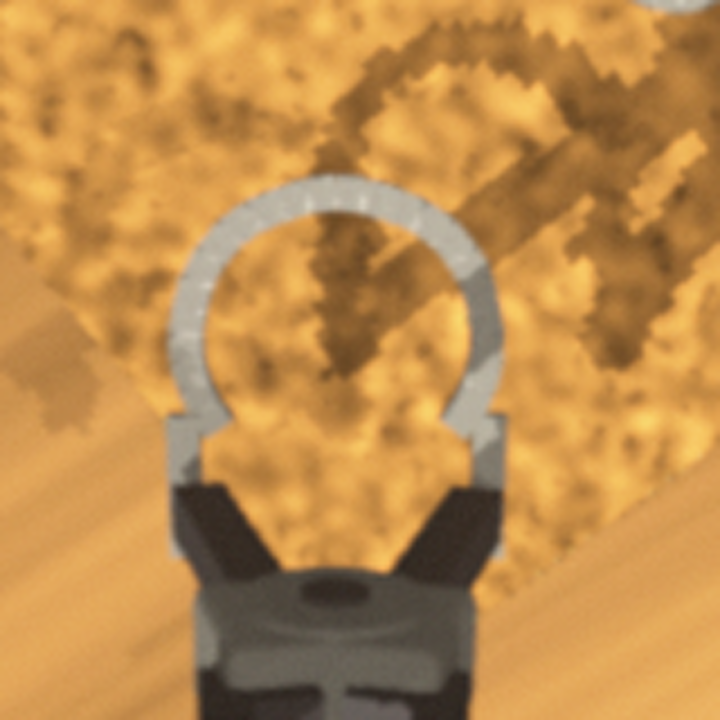

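View pics/s9c.png

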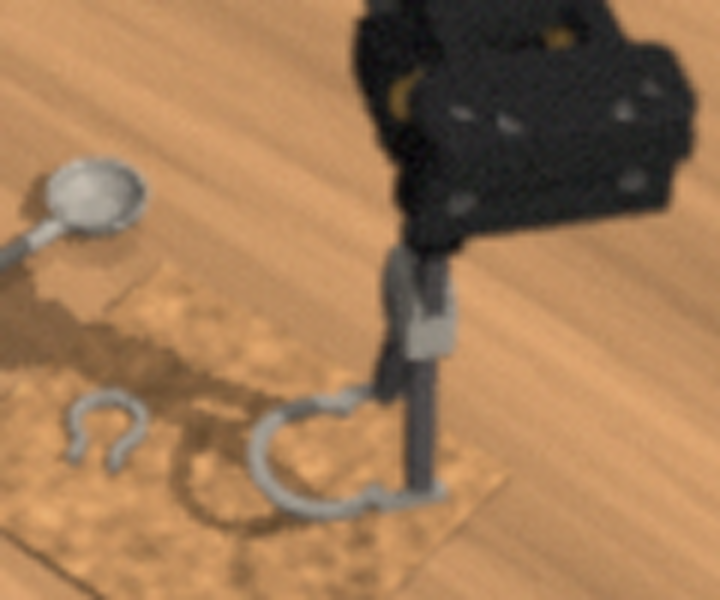

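View pics/d9c.png

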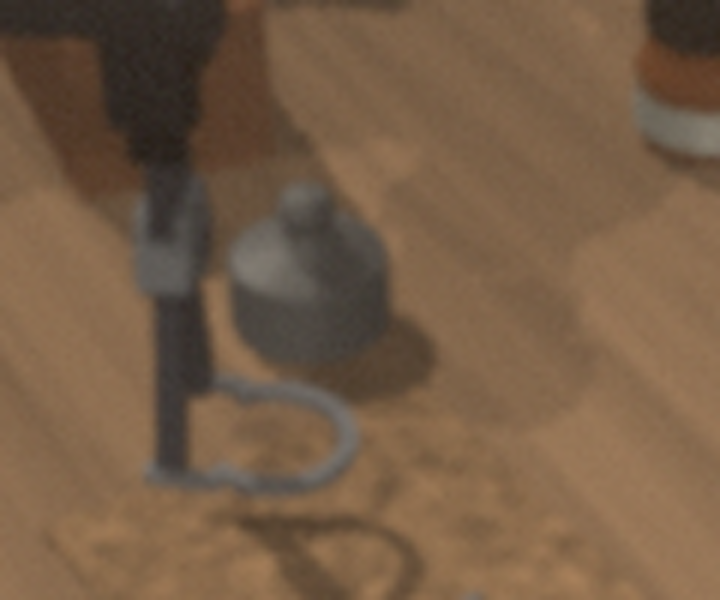

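```bash
cat >> h.py <<'E'
def ringfit(c,T,X,tp,lo=0.10,hi=0.125):
    P=cloud(c,T); L=(P-tp)@X
    m=(L[...,0]>lo)&(L[...,0]<hi)&(L[...,2]<-0.006)&(L[...,2]>-0.065)&(abs(L[...,1])<0.035)
    q=L[m]
    for _ in range(6):
        A=np.c_[np.ones(len(q)),q[:,1],q[:,2]]; k=np.linalg.lstsq(A,q[:,0],rcond=None)[0]; r=q[:,0]-A@k; q=q[abs(r)<max(2.0*r.std(),5e-4)]
    return m,q,k,r.std()
E
python3 - <<'E'
from h import *
for n,w in (("w9",(.105,.13)),):
    c=load(n+".npz"); T=campose(c,(c["tp"],c["tr"])); X=R.from_rotvec(c["tr"]).as_matrix()
    m,q,k,sd=ringfit(c,T,X,c["tp"],*w); print(n,m.sum(),len(q),"depth@0 %.4f slope y %.3f z %.3f sd %.4f"%(*k,sd)); print(q.min(0),q.max(0))
# front (back) vs near
    for a,b in((-.06,-.045),(-.04,-.03),(-.03,-.02),(-.02,-.01)):
        g=q[(q[:,2]>a)&(q[:,2]<b)]; print(a,b,len(g),np.median(g[:,0]) if len(g) else 0, [np.median(g[s*g[:,1]>0.005][:,0]) for s in(1,-1)])
E
```

```text
w9 1327 1065 depth@0 0.1104 slope y -0.009 z -0.075 sd 0.0005
[ 0.1098978  -0.02416103 -0.04821161] [ 0.11488728  0.02707948 -0.00606322]
-0.06 -0.045 93 0.11382291931380842 [np.float64(0.11370258517335657), np.float64(0.11396780762771189)]
-0.04 -0.03 226 0.1131273081877954 [np.float64(0.11285513953301682), np.float64(0.11335536136487774)]
-0.03 -0.02 198 0.11227311943413396 [np.float64(0.11202089137388849), np.float64(0.1125896276728296)]
-0.02 -0.01 246 0.11152846255566201 [np.float64(0.11130738928870454), np.float64(0.1117003231544293)]
```

```bash
python3 - <<'E'
from h import *
c=load("w9.npz"); T=campose(c,(c["tp"],c["tr"])); X=R.from_rotvec(c["tr"]).as_matrix(); print(X[:,0])
L=(cloud(c,T)-c["tp"])@X
q=L[(L[...,0]>.135)&(L[...,0]<.155)&(L[...,2]<0.0)&(L[...,2]>-0.07)&(abs(L[...,1])<0.05)]
for _ in range(6):
    A=np.c_[np.ones(len(q)),q[:,1],q[:,2]]; k=np.linalg.lstsq(A,q[:,0],rcond=None)[0]; r=q[:,0]-A@k; q=q[abs(r)<2*r.std()]
print(len(q),k,r.std())
c=load("w6.npz"); T=campose(c,(c["tp"],c["tr"])); X=R.from_rotvec(c["tr"]).as_matrix()
m,q,k,sd=ringfit(c,T,X,c["tp"],.105,.1125); print(len(q),k,sd)
# scene: ring lifted heights
c=load("s9.npz"); T=campose(c); P=cloud(c,T)
for uv in ((352.5,247),(356,251),(365,254),(371,253)):
    print(P[round(uv[1]),round(uv[0])])
c=load("d9.npz"); T=campose(c); P=cloud(c,T)
for uv in ((278,292),(268,301),(248,299)):
    print(P[uv[1]-1:uv[1]+2,uv[0]-1:uv[0]+2,2].round(4).tolist())
E
```

```text
[-7.06496815e-04 -1.45920039e-05 -9.99999750e-01]
9467 [ 0.14419105 -0.00055328 -0.00210672] 0.000533488580431719
2365 [ 0.10988009  0.00528448 -0.02136454] 0.001481122204819215
[0.50234162 0.01849206 0.03291895]
[0.50479147 0.03113244 0.03349847]
[0.50162469 0.05088884 0.03842158]
[0.49112163 0.05671752 0.03746172]
[[0.0331, 0.0325, 0.0338], [0.0321, 0.0332, 0.0319], [0.0323, 0.0316, 0.0322]]
[[0.0326, 0.0333, 0.0349], [0.0348, 0.0318, 0.0327], [0.0308, 0.0309, 0.0323]]
[[0.0386, 0.0372, 0.0385], [0.0362, 0.0361, 0.0364], [0.0343, 0.0352, 0.0329]]
```

```bash
cat >> h.py <<'E'
def level_rot(phi,ky,kz):
    n=np.array([1,-ky,-kz]); n/=np.linalg.norm(n)
    # A maps n to x
    A=R.align_vectors([[1,0,0]],[n])[0]
    v=np.cross(n,[1,0,0]); s=np.linalg.norm(v); A=R.from_rotvec(v/s*np.arcsin(s)) if s>1e-9 else R.identity()
    return (R.from_rotvec(down(phi))*A)
E
python3 - <<'E'
from h import *
from cell import manip, inverse_kinematics as ik
c=load("w9.npz"); T=campose(c,(c["tp"],c["tr"])); X=R.from_rotvec(c["tr"]).as_matrix()
cc=(at_plane(c,[(240+337.5/4.5,120+341.5/4.5)],T,c["tp"][2]-0.1127)[0]-c["tp"])@X; print("opening centre top, tool",cc)
cu=cc.copy(); cu[0]+=0.004; np.save("cu.npy",cu)
Rt=level_rot(151,-0.008,-0.072); print(Rt.as_matrix())
tgt=np.array([0.520,-0.2905,0.0995+0.028])
p=tgt-Rt.apply(cu); print(p, ik(p,Rt.as_rotvec()))
s=manip.state(); q=s["tool_pos"].copy(); q[2]=p[2]
manip.move_linear(q,rate=0.12)
manip.move_linear(p,rate=0.15,rot=Rt.as_rotvec()); manip.dwell(.15)
c,T,s=grab("wrist","w10"); print(s["tool_pos"],s["clock"],s["gripper_width"],s["contact_force"])
crop(c["image"],230,110,400,270,4.5,"pics/w10c.png")
X=R.from_rotvec(s["tcp_rot"]).as_matrix()
m,q,k,sd=ringfit(c,T,X,s["tool_pos"],.105,.12); print(len(q),k,sd)
c,T,s=grab("scene","s10");crop(c["image"],180,90,300,190,6,"pics/s10c.png")
c,T,s=grab("side","d10");crop(c["image"],330,310,470,430,5,"pics/d10c.png")
E
```

```text
opening centre top, tool [ 0.112687    0.00209333 -0.02390611]
[[ 0.06667637 -0.48454326 -0.8722225 ]
 [-0.02783639 -0.87473091  0.48380882]
 [-0.99738628 -0.00797909 -0.07181181]]
[ 0.4923826  -0.27385476  0.24218197] [-0.55889392  0.00456922  1.8914299   0.01274331  1.17426575  1.5135455 ]
[ 0.49244258 -0.27344261  0.24223705] 21.45 0.02516039400279088 [ 0.6632441  -0.13965617 -1.96037122]
1145 [ 0.11046465 -0.00878271 -0.07384688] 0.0005441505430829257
```

View pics/w10c.png

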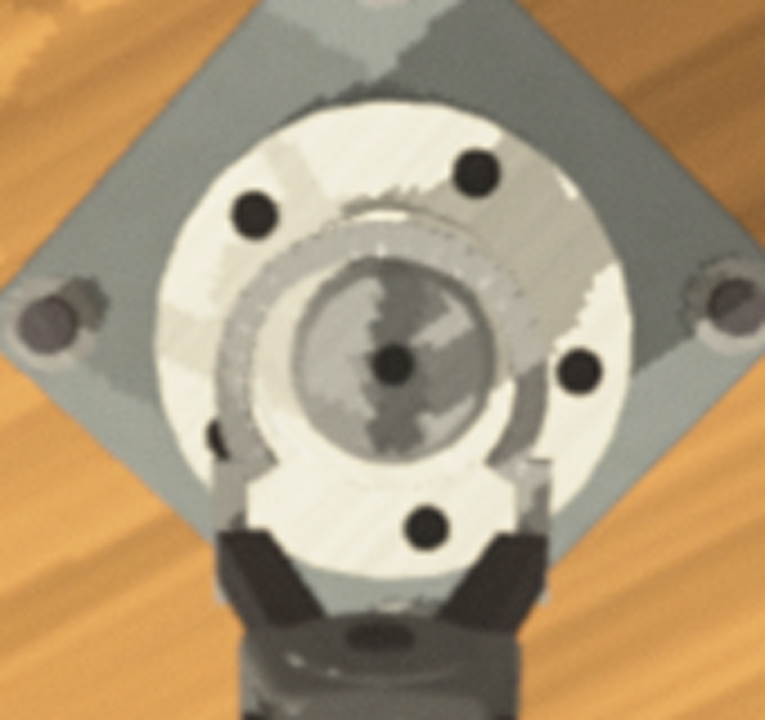

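View pics/s10c.png

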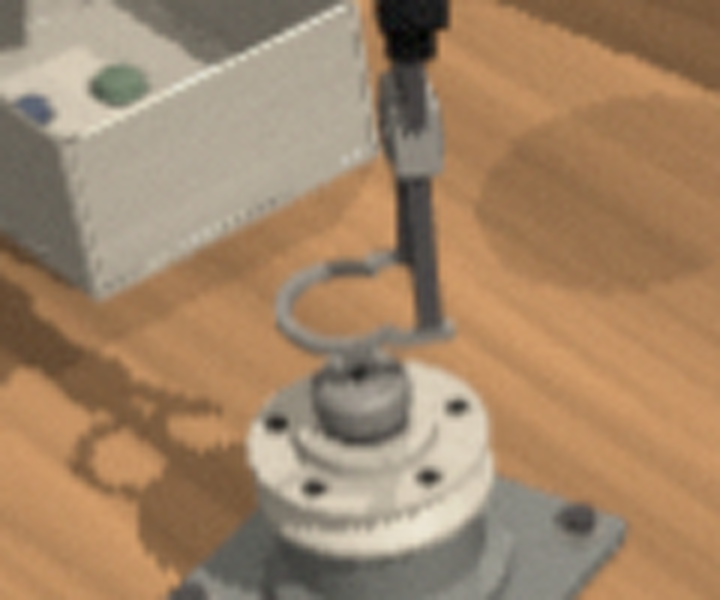

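View pics/d10c.png

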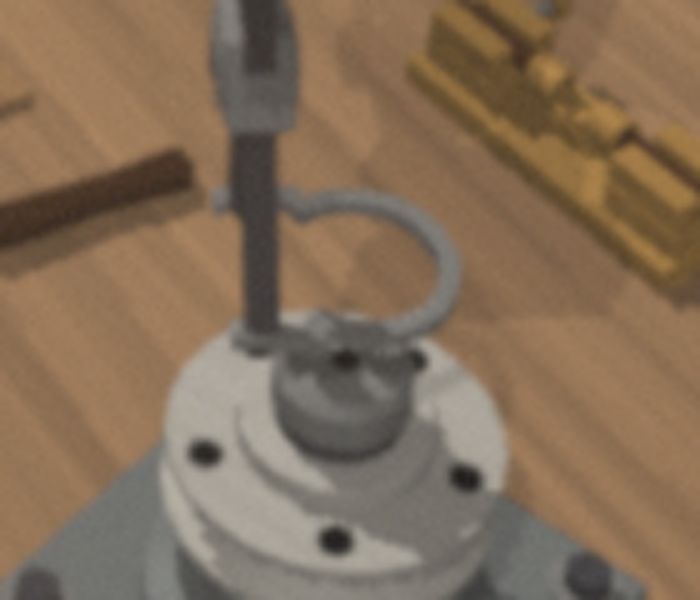

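```bash
python3 - <<'E'
from h import *
c=load("w10.npz"); T=campose(c,(c["tp"],c["tr"])); X=R.from_rotvec(c["tr"]).as_matrix()
cu=np.load("cu.npy"); o=c["tp"]+X@cu; print("opening centre (underside)",o)
print("opening from w10",at_plane(c,[(314.7,195.2)],T,o[2]+.004))
st=at_plane(c,[(230+393.5/4.5,110+364.5/4.5)],T,0.0995); print("stub hole",st)
print("stub edges@97", at_plane(c,[(230+293/4.5,110+363/4.5),(230+495/4.5,110+363/4.5),(230+394/4.5,110+258/4.5),(230+394/4.5,110+465/4.5)],T,0.097))
e=at_plane(c,[(230+157/4.5,110+340/4.5),(230+632/4.5,110+340/4.5),(230+393/4.5,110+102/4.5),(230+393/4.5,110+578/4.5)],T,0.073); print("pulley",e,e.mean(0))
P=cloud(c,T); q=P[(abs(P[...,2]-.0995)<.004)&(np.hypot(P[...,0]-.52,P[...,1]+.29)<.03)]; print("stub cloud",len(q),q.mean(0),q.min(0),q.max(0),np.median(q[:,2]))
q=P[(abs(P[...,2]-.073)<.002)&(np.hypot(P[...,0]-.52,P[...,1]+.29)<.06)]; print("pulley cloud",q.min(0),q.max(0),(q.min(0)+q.max(0))/2, np.median(q[:,2]))
E
```

```text
opening centre (underside) [ 0.52007465 -0.2900672   0.12755561]
opening from w10 [[ 0.52028373 -0.28994781  0.13155561]]
stub hole [[ 0.51832156 -0.29112912  0.0995    ]]
stub edges@97 [[ 0.52641606 -0.27639122  0.097     ]
 [ 0.51005012 -0.30597658  0.097     ]
 [ 0.53345712 -0.29957754  0.097     ]
 [ 0.50304889 -0.28282453  0.097     ]]
pulley [[ 0.53999591 -0.25443323  0.073     ]
 [ 0.49848148 -0.32946835  0.073     ]
 [ 0.55588079 -0.31187198  0.073     ]
 [ 0.48059013 -0.27037797  0.073     ]] [ 0.51873708 -0.29153788  0.073     ]
stub cloud 1665 [ 0.51920777 -0.29100298  0.09921682] [ 0.50135134 -0.30813813  0.09557641] [ 0.53620248 -0.27344396  0.10182022] 0.09939503387773929
pulley cloud [ 0.47700706 -0.33350111  0.07104509] [ 0.56152956 -0.24781984  0.07499536] [ 0.51926831 -0.29066047  0.07302022] 0.07317969325339835
```

```bash
python3 - <<'E'
from h import *
from cell import manip
cu=np.load("cu.npy"); Rt=level_rot(151,-0.008,-0.072)
tgt=np.array([0.5185,-0.2912,0.0995+0.005]); p=tgt-Rt.apply(cu)
q=p.copy(); q[2]+=.022; manip.move_linear(q,rate=0.05,rot=Rt.as_rotvec()); manip.move_linear(p,rate=0.05); manip.dwell(.3)
np.save("p.npy",p)
c,T,s=grab("wrist","w11"); print(p,s["tool_pos"],s["clock"],s["gripper_width"],s["contact_force"])
crop(c["image"],250,130,380,250,6,"pics/w11c.png")
X=R.from_rotvec(s["tcp_rot"]).as_matrix()
m,q,k,sd=ringfit(c,T,X,s["tool_pos"],.105,.1165); print(len(q),k,sd)
c,T,s=grab("scene","s11");crop(c["image"],200,120,280,190,8,"pics/s11c.png")
c,T,s=grab("side","d11");crop(c["image"],340,340,460,430,6,"pics/d11c.png")
E
```

```text
[ 0.4908826  -0.27455476  0.21918197] [ 0.49109397 -0.27467238  0.21958644] 22.7417 0.024842785960029635 [ 0.31209223 -1.21531994 -2.10072478]
1128 [ 0.11056666 -0.0089181  -0.0722476 ] 0.0005142067700163173
```

View pics/w11c.png

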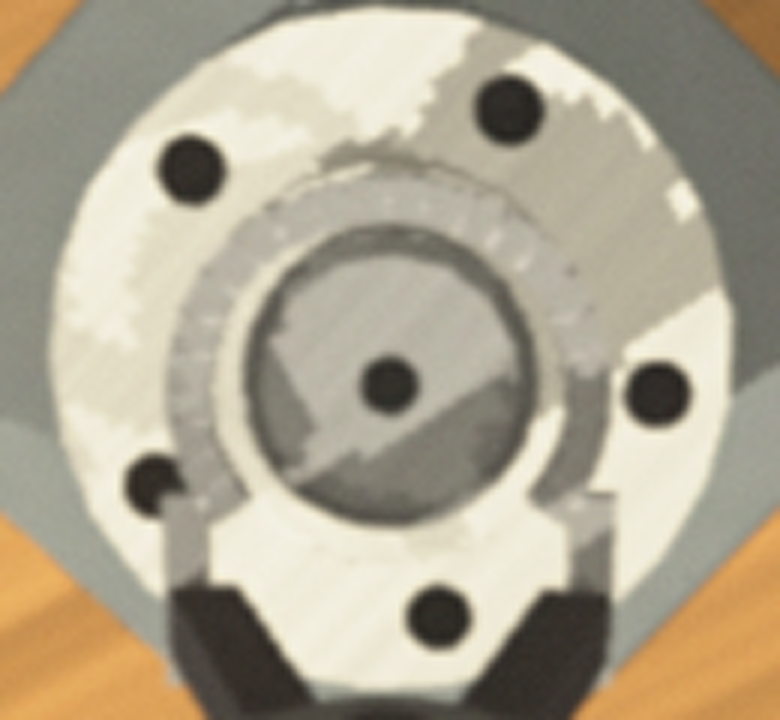

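View pics/s11c.png

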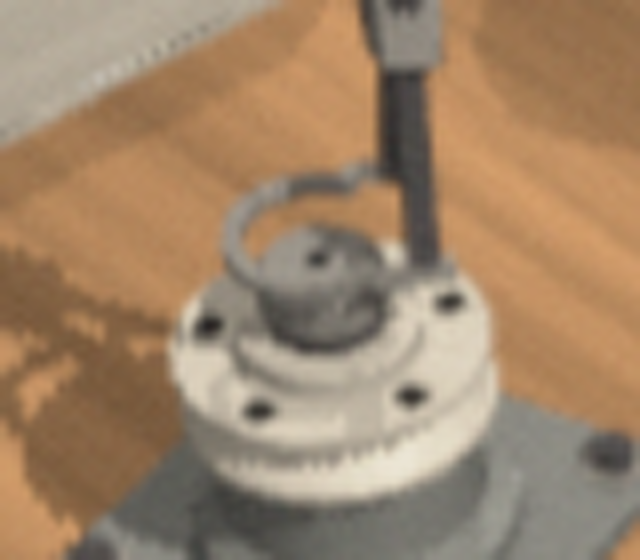

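View pics/d11c.png

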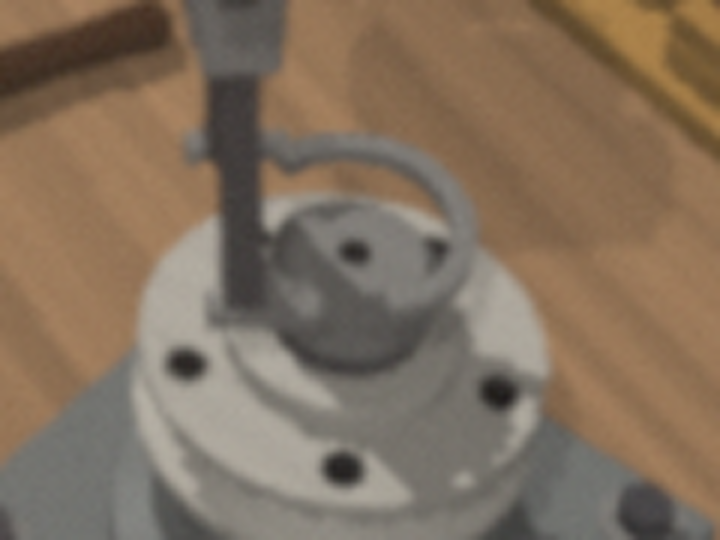

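```bash
python3 - <<'E'
from h import *
c=load("w11.npz"); T=campose(c,(c["tp"],c["tr"])); X=R.from_rotvec(c["tr"]).as_matrix()
cu=np.load("cu.npy"); o=c["tp"]+X@cu; print("opening (cu)",o)
f=lambda u,v:(250+u/6,130+v/6)
a=at_plane(c,[f(390,392)],T,o[2]+.004)[0]
L=lambda P:(P-c["tp"])@X
print("opening img",a,L(a))
st=at_plane(c,[f(389,385)],T,0.0995)[0]; print("stub hole",st,L(st))
# check inner edge points of ring
ip=at_plane(c,[f(213,390),f(567,390),f(390,226),f(250,497),f(530,497)],T,o[2]+.004); print(np.round(L(ip)*1e3,2))
P=cloud(c,T); q=P[(abs(P[...,2]-.073)<.002)&(np.hypot(P[...,0]-.52,P[...,1]+.29)<.06)]
import scipy.optimize as so
e=at_plane(c,[f(50,360),f(733,340),f(390,8),f(80,222),f(688,180)],T,.073)[:,:2]
r=so.least_squares(lambda x:np.hypot(*(e-x[:2]).T)-.043,[.5185,-.291]); print("pulley centre",r.x,r.fun)
e=at_plane(c,[f(246,385),f(537,385),f(390,524)],T,.097)[:,:2]; print(e); r=so.least_squares(lambda x:np.hypot(*(e-x[:2]).T)-.0175,[.5185,-.291]); print("stub c",r.x,r.fun)
E
```

```text
opening (cu) [ 0.51878033 -0.29136014  0.10492728]
opening img [ 0.51881206 -0.29137182  0.10892728] [ 0.11270012  0.0020564  -0.0242295 ]
stub hole [ 0.51847923 -0.29104247  0.0995    ] [ 0.1220706   0.00200446 -0.02309625]
[[112.87 -17.63 -24.45]
 [112.56  21.73 -24.47]
 [114.02   2.05 -42.45]
 [111.97 -13.67 -12.41]
 [111.72  17.78 -12.43]]
pulley centre [ 0.51798228 -0.29121   ] [ 2.45074459e-04 -6.17086645e-05  1.66611689e-04 -3.64337294e-04
 -2.93187697e-05]
[[ 0.52625587 -0.27634338]
 [ 0.50986934 -0.3059209 ]
 [ 0.50376745 -0.28302603]]
stub c [ 0.51906108 -0.29168491] [-5.55152712e-04 -5.54459396e-04  7.47360195e-05]
```

```bash
cat > desc.py <<'E'
from h import *
from cell import manip
def go(p,zs,lim=2.5,f0=None):
    for z in zs:
        p=p.copy(); p[2]=z; manip.move_linear(p,rate=0.03); manip.dwell(.1); s=manip.state(); f=s["contact_force"]
        print(round(z,4),np.round(s["tool_pos"]-p,5),np.round(f,2),np.round(s["moment"],2),round(s["gripper_width"],4),round(s["clock"],2))
        if f0 is not None and np.linalg.norm(f-f0)>lim: print("stop"); break
    return p
E
python3 - <<'E'
from desc import *
p=np.load("p.npy"); s=manip.state(); print(s["tool_pos"],s["contact_force"]); f0=np.array([0.3,-0.5,-2.1])
z0=p[2]
p=go(p,[z0-.003,z0-.006,z0-.009,z0-.012],3.0,f0); np.save("p.npy",p)
c,T,s=grab("wrist","w12"); crop(c["image"],250,130,380,250,6,"pics/w12c.png")
X=R.from_rotvec(s["tcp_rot"]).as_matrix()
m,q,k,sd=ringfit(c,T,X,s["tool_pos"],.105,.1165); print(len(q),k,sd)
c,T,s=grab("scene","s12");crop(c["image"],200,120,280,190,8,"pics/s12c.png")
E
```

```text
[ 0.49096309 -0.27463166  0.21940382] [ 0.22602702 -0.86599907 -2.25455632]
0.2162 [-7.0e-05  4.0e-05 -1.3e-04] [ 0.15 -0.47 -1.79] [0.02 0.21 0.04] 0.0247 23.24
0.2132 [-4.e-05  2.e-05 -8.e-05] [-0.74  0.02 -1.73] [ 0.03  0.25 -0.01] 0.0246 23.59
0.2102 [-3.e-05  6.e-05 -9.e-05] [-0.76 -0.3  -1.32] [0.02 0.23 0.01] 0.0248 23.94
0.2072 [-3.e-05  1.e-05 -6.e-05] [-0.54 -0.4  -1.76] [0.06 0.2  0.  ] 0.0252 24.29
3370 [ 0.1082314  -0.00957006 -0.10125432] 0.0014336302544915272
```

View pics/w12c.png

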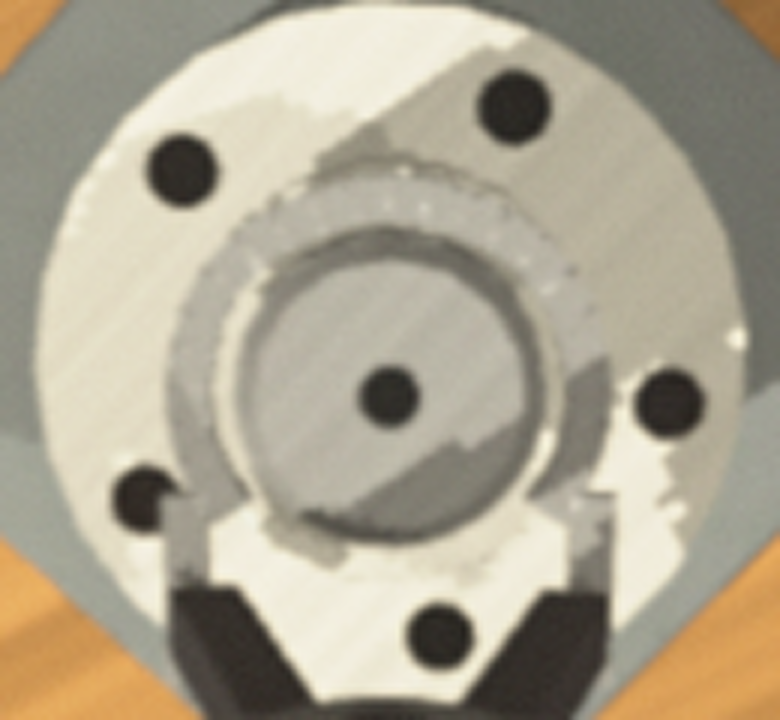

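View pics/s12c.png

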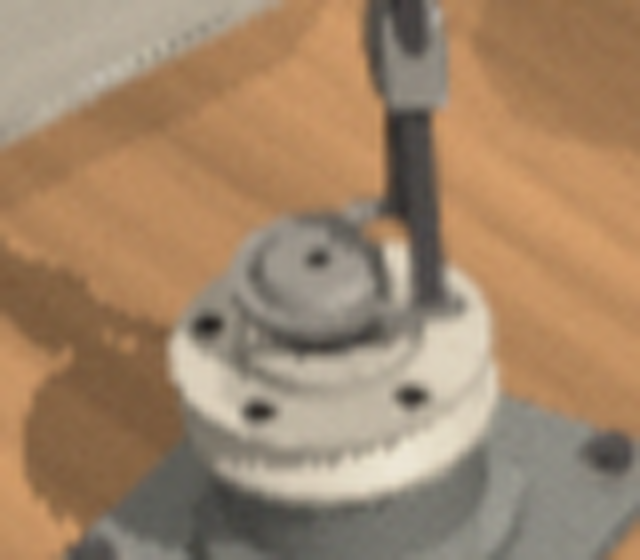

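```bash
python3 - <<'E'
from desc import *
p=np.load("p.npy"); f0=np.array([-0.4,-0.3,-1.7])
p=go(p,[.204,.201,.198,.1965,.1958,.1953,.1949,.1945],1.8,f0); np.save("p.npy",p)
c,T,s=grab("wrist","w13"); crop(c["image"],250,130,380,250,6,"pics/w13c.png")
c,T,s=grab("scene","s13");crop(c["image"],200,120,280,190,8,"pics/s13c.png")
c,T,s=grab("side","d13");crop(c["image"],340,340,460,430,6,"pics/d13c.png")
E
```

```text
0.204 [-4.e-05  2.e-05 -8.e-05] [ 0.5   0.05 -0.24] [ 0.02  0.21 -0.05] 0.0251 24.75
0.201 [-4.e-05  3.e-05 -8.e-05] [-1.02  0.42 -0.76] [0.05 0.24 0.05] 0.025 25.1
0.198 [-4.e-05  5.e-05 -1.e-04] [ 0.68 -0.61 -0.86] [0.08 0.26 0.01] 0.0246 25.45
0.1965 [ 1.e-05  1.e-05 -1.e-05] [ 0.06 -0.46 -1.24] [0.07 0.23 0.  ] 0.0248 25.8
0.1958 [3.e-05 0.e+00 3.e-05] [-0.43 -0.74 -1.94] [ 0.05  0.16 -0.01] 0.0247 26.15
0.1953 [1.e-05 1.e-05 2.e-05] [-0.62 -0.2  -1.42] [0.09 0.19 0.01] 0.025 26.5
0.1949 [-0.e+00 -1.e-05  0.e+00] [ 0.63 -0.12 -1.11] [0.04 0.18 0.03] 0.0249 26.85
0.1945 [ 1.e-05  1.e-05 -1.e-05] [-0.11  0.58 -0.95] [0.08 0.18 0.  ] 0.0249 27.2
```

View pics/w13c.png

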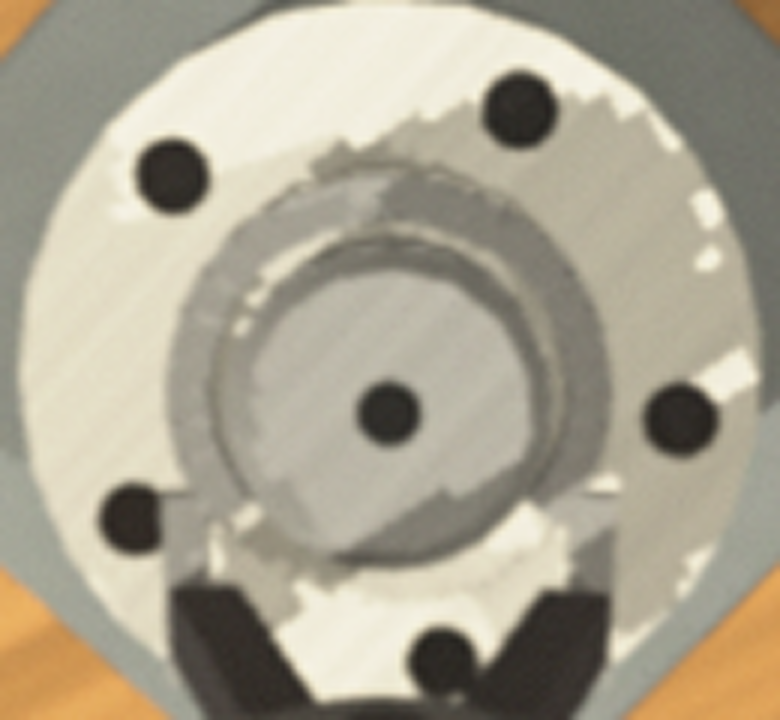

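View pics/s13c.png

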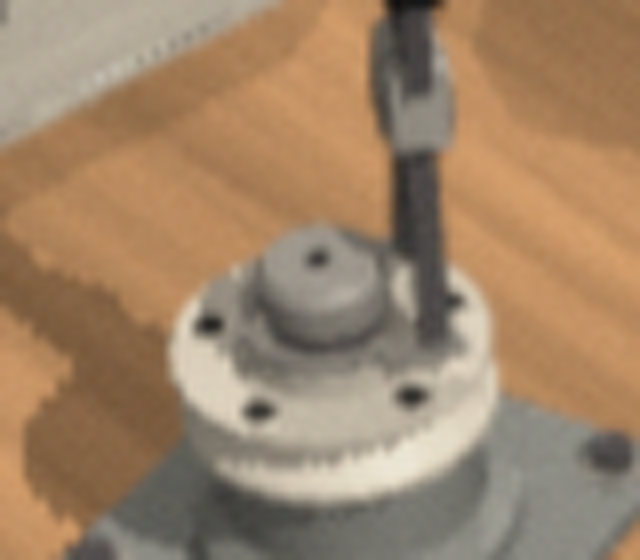

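View pics/d13c.png

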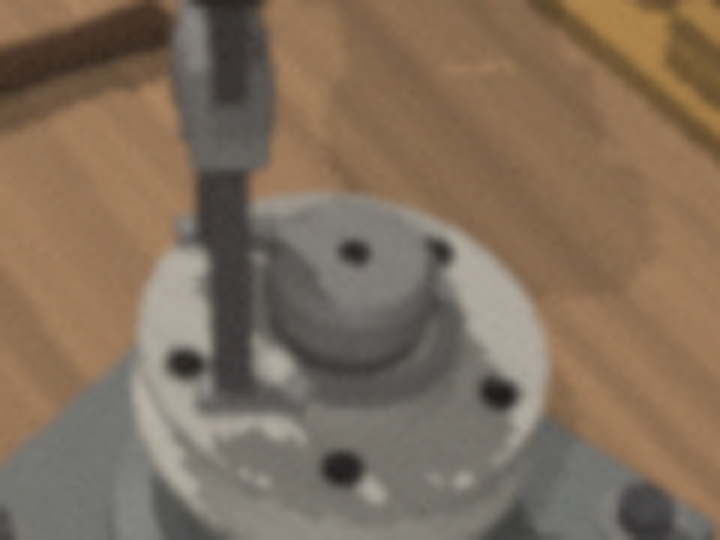

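```bash
python3 - <<'E'
from desc import *
c=load("w13.npz"); T=campose(c,(c["tp"],c["tr"])); P=cloud(c,T)
f=lambda u,v:(round(250+u/6),round(130+v/6))
for n,uv in [("ring back",f(390,200)),("ringL",f(190,400)),("ringR",f(590,400)),("earL",f(185,540)),("earR",f(593,530)),("pulley",f(110,330)),("stub",f(450,350))]:
    u,v=uv; print(n,np.nanmedian(P[v-1:v+2,u-1:u+2,2]).round(4))
p=np.load("p.npy")
def avg():
    F=[]
    for _ in range(8): manip.dwell(.03); F.append(manip.state()["contact_force"])
    return np.mean(F,0)
f0=avg(); print(f0)
for i in range(6):
    p[2]-=.0003; manip.move_linear(p,rate=0.03); f=avg(); s=manip.state(); print(round(p[2],4),np.round(f-f0,2),np.round(s["tool_pos"]-p,5),round(s["clock"],2))
    if f[2]-f0[2]>1.0: break
np.save("p.npy",p)
E
```

```text
ring back 0.0842
ringL 0.0843
ringR 0.084
earL 0.0845
earR 0.0849
pulley 0.0735
stub 0.0999
[ 0.05373576 -0.0053461  -1.42403459]
0.1942 [-0.38  0.28 -0.06] [2.e-05 0.e+00 1.e-05] 28.13
0.1939 [-0.21  0.31  0.19] [ 1.e-05 -1.e-05  2.e-05] 28.65
0.1936 [-0.27  0.04  0.45] [ 1.e-05  1.e-05 -2.e-05] 29.17
0.1933 [0.14 0.34 1.01] [ 1.e-05 -0.e+00  2.e-05] 29.68
```

```bash
python3 - <<'E'
from desc import *
p=np.load("p.npy"); p[2]+=.0002; manip.move_linear(p,rate=.03); manip.dwell(.2)
c,T,s=grab("wrist","w14"); crop(c["image"],250,130,380,250,6,"pics/w14c.png")
X=R.from_rotvec(s["tcp_rot"]).as_matrix(); cu=np.load("cu.npy"); print("opening",s["tool_pos"]+X@cu,s["gripper_width"],s["contact_force"],s["clock"])
f=lambda u,v:(250+u/6,130+v/6)
st=at_plane(c,[f(389,412)],T,.0995); print("stub",st)
P=cloud(c,T)
for n,uv in [("ring back",(390,200)),("ringL",(190,400)),("ringR",(590,400)),("earL",(185,540)),("earR",(593,530)),("stub",(450,350))]:
    u,v=map(round,f(*uv)); print(n,np.nanmedian(P[v-1:v+2,u-1:u+2,2]).round(4))
c,T,s=grab("scene","s14")
E
```

```text
opening [ 0.51850867 -0.29119075  0.07882117] 0.025301030441457924 [ 0.12250336 -0.04032052 -0.82415522] 30.1333
stub [[ 0.51871022 -0.29120171  0.0995    ]]
ring back 0.0861
ringL 0.0844
ringR 0.0853
earL 0.0842
earR 0.0842
stub 0.0994
```

View pics/w14c.png

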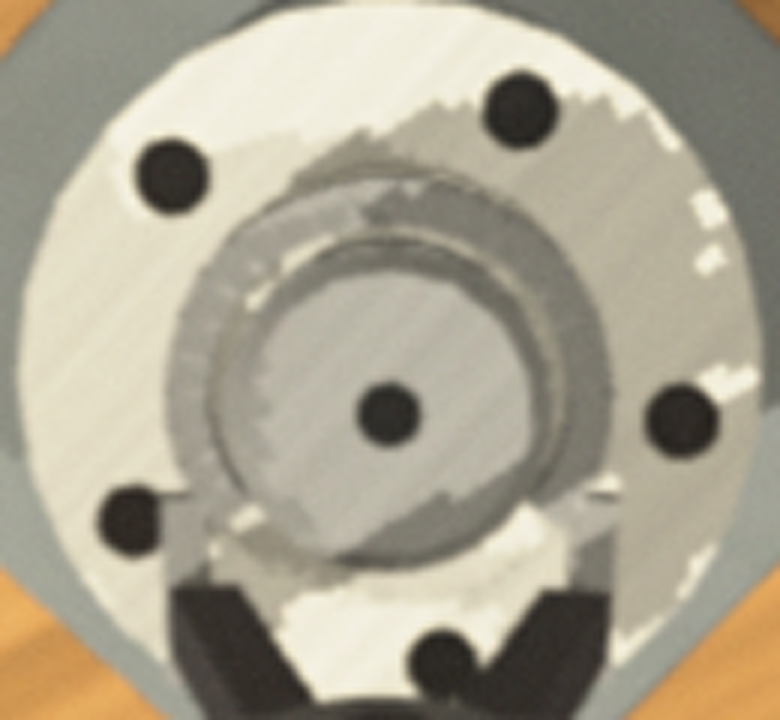

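View pics/s14.png

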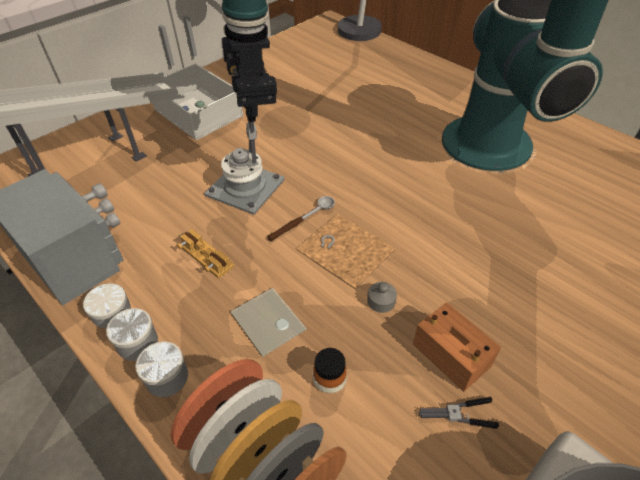

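The small pliers now lie at (457,412). They were already lying down at t=2 s, before the arm had been anywhere near them. The light touch on the hub raised the back of the ring by about 2 mm, so I'll measure its plane and re-level it.

```bash
cat >> h.py <<'E'
def ringplane(c,T,X,tp,cu,h=(0.0825,0.0885)):
    """plane of ring top in world: z=a+b*(along tool z az)+c*(along y)"""
    P=cloud(c,T); ctr=tp+X@cu
    ez=X[:,2].copy(); ez[2]=0; ez/=np.linalg.norm(ez); ey=np.cross([0,0,1],ez)
    d=P-ctr; a=d@ez; b=d@ey; r=np.hypot(a,b)
    m=(r>.0198)&(r<.0225)&(P[...,2]>h[0])&(P[...,2]<h[1])&(a<.010)
    A=np.c_[np.ones(m.sum()),a[m],b[m]]; z=P[...,2][m]
    w=np.ones(len(z),bool)
    for _ in range(5):
        k=np.linalg.lstsq(A[w],z[w],rcond=None)[0]; r_=z-A@k; w=abs(r_)<2*r_[w].std()
    return k,w.sum(),r_[w].std()
E
python3 - <<'E'
from h import *
cu=np.load("cu.npy")
for n,h in (("w11",(.106,.112)),("w13",(.0815,.0875)),("w14",(.0815,.0885))):
    c=load(n+".npz"); T=campose(c,(c["tp"],c["tr"])); X=R.from_rotvec(c["tr"]).as_matrix()
    print(n,ringplane(c,T,X,c["tp"],cu,h))
E
```

```text
w11 (array([ 0.10928893, -0.00179139, -0.000923  ]), np.int64(436), np.float64(0.0004973214432261686))
w13 (array([0.0844039 , 0.00643448, 0.00041655]), np.int64(431), np.float64(0.0005210375984119231))
w14 (array([ 0.0849581 , -0.06159508,  0.00162927]), np.int64(439), np.float64(0.0004980193191619798))
```

```bash
python3 - <<'E'
from h import *
from desc import go
c=load("w14.npz");crop(load("s14.npz")["image"],200,120,280,190,8,"pics/s14c.png")
E
```

```text
(no output)
```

View pics/s14c.png

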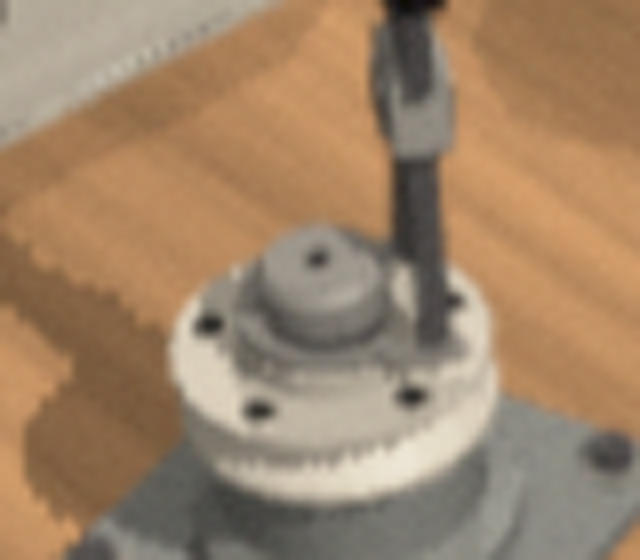

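```bash
python3 - <<'E'
from h import *
from cell import manip
cu=np.load("cu.npy"); piv=np.array([.1135,.002,.0012])
Ro=level_rot(151,-.008,-.072); Rn=level_rot(151,-.008,-.012)
s=manip.state(); p=s["tool_pos"].copy(); p[2]+=.0015; manip.move_linear(p,rate=.03)
ctr=np.array([.5186,-.2912,.0812])
tp=ctr-Ro.apply(cu-piv)-Rn.apply(piv); print(p,tp)
mid=R.from_rotvec(s["tcp_rot"]); 
manip.move_linear(tp,rate=.02,rot=Rn.as_rotvec()); manip.dwell(.3)
c,T,s=grab("wrist","w15"); crop(c["image"],250,130,380,250,6,"pics/w15c.png"); X=R.from_rotvec(s["tcp_rot"]).as_matrix()
cun=piv+Rn.inv().apply(Ro.apply(cu-piv)); np.save("cun.npy",cun); np.save("p.npy",tp)
print(cun,s["tool_pos"]-tp,s["contact_force"],s["gripper_width"],s["clock"])
print(ringplane(c,T,X,s["tool_pos"],cun,(.0825,.0895)))
E
```

```text
[ 0.49087559 -0.27456969  0.19498702] [ 0.49692229 -0.27784947  0.19609509]
[ 0.11517896  0.00208732 -0.02405185] [-2.21916620e-04  1.42045404e-04  1.32593458e-05] [ 0.56893839 -1.10714107 -1.31461387] 0.025098549259133816 31.2833
(array([0.08490427, 0.03298927, 0.0017554 ]), np.int64(471), np.float64(0.0005920232606067439))
```

View pics/w15c.png

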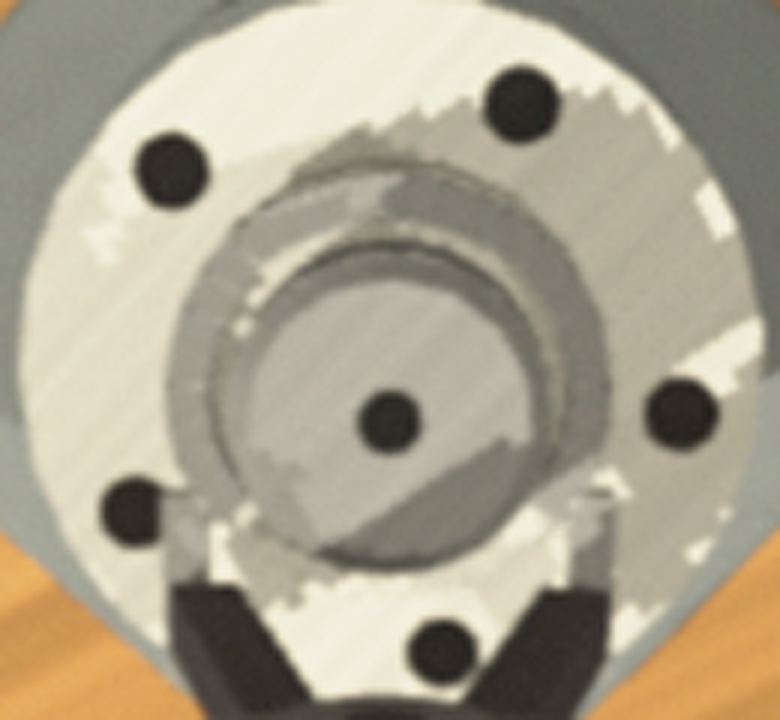

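```bash
python3 - <<'E'
from h import *
from cell import manip
cu=np.load("cu.npy"); piv=np.array([.1135,.002,.0012])
Ro=level_rot(151,-.008,-.072); Rn=level_rot(151,-.008,-.045)
cun=piv+Rn.inv().apply(Ro.apply(cu-piv)); np.save("cun.npy",cun)
for z in (.0812,.0803):
    ctr=np.array([.5186,-.2912,z]); tp=ctr-Rn.apply(cun)
    manip.move_linear(tp,rate=.02,rot=Rn.as_rotvec()); manip.dwell(.3)
    c,T,s=grab("wrist","w16"); X=R.from_rotvec(s["tcp_rot"]).as_matrix()
    print(s["tool_pos"]-tp,s["contact_force"],s["gripper_width"],s["clock"])
    print(ringplane(c,T,X,s["tool_pos"],cun,(.0815,.0885)))
np.save("p.npy",tp)
crop(c["image"],250,130,380,250,6,"pics/w16c.png")
print("stub",at_plane(c,[(250+389/6,130+412/6)],T,.0995))
c,T,s=grab("side","d16");crop(c["image"],340,340,460,430,6,"pics/d16c.png")
E
```

```text
[ 1.50991452e-04 -1.18751497e-04  3.80990360e-05] [-0.46983152 -0.4634533  -1.73827703] 0.02520961943019986 31.9667
(array([ 0.08496985,  0.02276036, -0.0011561 ]), np.int64(449), np.float64(0.0005027832144414137))
[ 2.09742437e-05 -7.07657508e-06  3.87885397e-05] [ 0.88029061  0.20948835 -0.53799873] 0.02513853376041054 32.5667
(array([0.08442552, 0.00838483, 0.00044072]), np.int64(439), np.float64(0.0004900722744727023))
stub [[ 0.51915688 -0.29138944  0.0995    ]]
```

View pics/w16c.png

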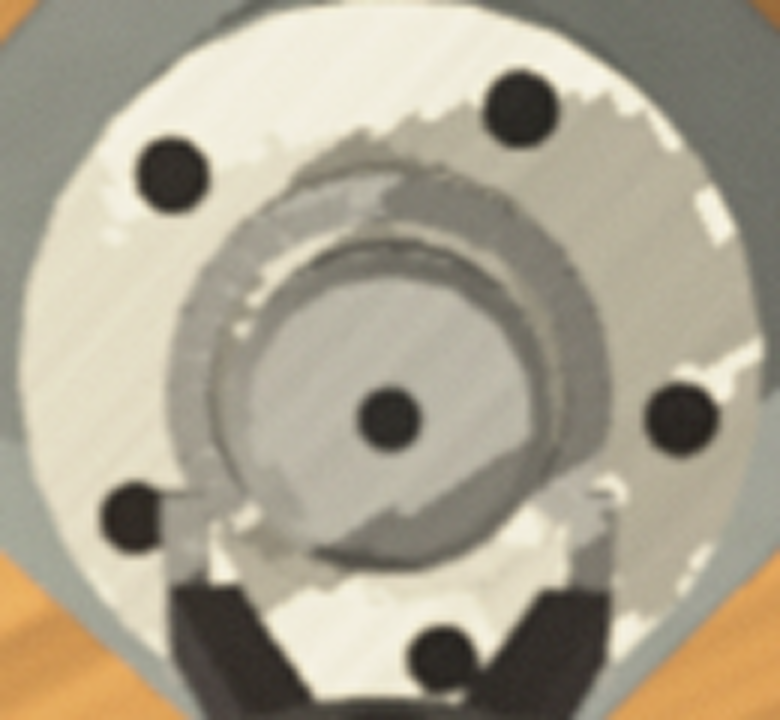

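View pics/d16c.png

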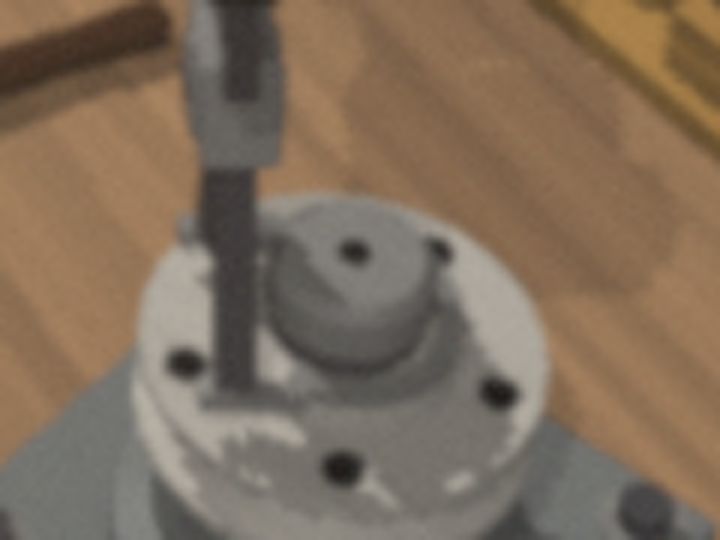

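The ring is level to about 0.5°, with its top face reading 84.4 mm, which puts its underside within about 0.5 mm of the hub top. Contact with the hub is about 1 N, and the pliers are at their stop (25 mm grip). I'll do a short stability check and then hand in.

```bash
python3 - <<'E'
from h import *
from cell import manip, order
F=[]
for _ in range(6): manip.dwell(.05); F.append(manip.state()["contact_force"])
s=manip.state(); print(np.mean(F,0),s["gripper_width"],s["tool_pos"],s["clock"])
c,T,s=grab("wrist","w17"); X=R.from_rotvec(s["tcp_rot"]).as_matrix()
print(ringplane(c,T,X,s["tool_pos"],np.load("cun.npy"),(.0815,.0885)))
order.close_job()
E
```

```text
[ 0.1151223  -0.24872341 -1.62558523] 0.025349333564142807 [ 0.49366166 -0.27602747  0.19512858] 32.9667
(array([0.08437278, 0.00608737, 0.00091745]), np.int64(437), np.float64(0.00048235697816419214))
the job is handed in; nothing more can be done
```

The spread ring is on the spindle stub, lying level at the groove just above the hub. The pliers are still squeezed to their stop, and I handed the job in at about 33 s of the 67 s allowed.

I took the larger pliers out of the oak block, set the tips between the ears of the large ring, and squeezed to the stop. I then carried the ring over, correcting a 4° droop at its back, and slid it down over the stub.

**Last checks:**
- **Squeeze:** the grip is 25 mm wide at the handles, which is the built-in stop.
- **Level and height:** the ring is level to about 0.4°. Its top face reads 84.4 mm, so its underside is within about 0.5 mm of the hub top.
- **Contact:** the force reading is back near the free-hanging value, so any pressure on the hub is at most about 1 N.
- **Centring:** an earlier check put the ring opening and the stub within about 0.5 mm of each other. My last rough check came out at 0.6 mm; the free clearance is about 1.5 mm.

**What went wrong or disagreed:**
- **Ring tipped on first touch:** lowering too far onto the hub, with about 1 N, tipped the back of the ring up about 2 mm. I lifted it slightly, re-levelled it, and set it down again.
- **Small pliers fell over:** they appear upright in the first picture and were lying flat at 2 s. The arm had stayed well above them, so I believe they toppled on their own, and I left them alone.
- **Other items:** the small ring and everything else on the bench look unmoved in the last scene picture.

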